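Pack evidence vials from the carousel for dispatch

ROBOT

A 7-joint arm with a two-finger parallel gripper is mounted at the origin on a cart in front of the work surface, level with it; the furniture and walls round the work are solid. World frame = base frame: x ahead of the robot, y to its left, z up, the work surface at z = 0. Lengths are in mm, angles in rad, forces in N, time in s.
With the tool pointing down it reaches from about 350 to 900 mm from the base axis. Payload 19.9 kg.
Tool frame: the origin (TCP) lies midway between the tips of the shut fingers; the grasp point (between the pads) lies 19 mm behind it; z points along the fingers, y is the line along which they close (so a half turn about z gives the same grasp; the last joint's range is limited). The gripper opens to 85 mm and grips with 20 to 120 N. Pads are 22 mm wide; open, the fingers measure 114 mm over their backs; the gripper's body (76 mm by 85 mm) begins 54 mm behind the grasp point. The pads swing forward as they close: fully open they stand 13 mm farther back than shut.
Start: joints at [1.206, 0.417, -0.01, 1.614, 0.005, 1.111, -0.053], TCP at [198.259, -592.701, 231.26] pointing down, gripper open.
Joint ranges: [-2.81, 2.81], [-0.39, 2.02], [-1.27, 1.25], [0.06, 2.57], [-1.19, 4.33], [0.19, 2], [-2.82, 2.82]. Speed limits (rad/s): [1.89, 1.89, 2.39, 2.39, 3.01, 3.01, 3.01].

INTERFACE

Orientations are given as a unit quaternion [w, x, y, z].
In Python, from station import get_obs, camera, sign_off gives the robot as it stands. The module is installed in compiled form; this text tells all that it offers.
- The arm moves only by the tool drive_tool, never from a script. Its argument "moves" is a list of rows, each an object of numbers: "fingers": the opening, from 0 (shut) to 1 (fully open); "x", "y", "z": the shift along the tool's x, y, z in cm; "rx", "ry", "rz": the turn, a rotation vector about the tool's x, y, z in rad. In form: [{"fingers": .., "x": .., "y": .., "z": .., "rx": .., "ry": .., "rz": ..}, ...]. A call has 1 to 20 rows; each row shifts and turns the commanded pose from where the row before left it, along the tool's axes as they then stand; what a row does not reach is not made up. A row lasts 1/10 s, in which the tool goes at most 50 mm and 8.59 degrees, less where a joint would pass 70% of its speed; a pose out of reach is approached as far as the arm can. A call is refused whole if a number of a shift passes 5 or a number of a turn 0.15, either way. A call with a gripper value outside its range is refused whole. The fingers move at their own pace and stop on an object; "squeeze" is the grip in N (left out, the last holds). Time passes only in rows, so rows that do not move let the fingers close. It gives the time, the measured TCP pose, the force, the opening and the grip force at its end, in the units of the state.
- get_obs(): the state, without advancing time (a new reading comes with each control period).
- camera(name): name is "scene" or "top" or "wrist"; returns a dict with "color" (384x512x3 uint8, red, green, blue), "camera_matrix" (3x3 intrinsics, pixels), "R" (3x3) and "t" (3): a world point X has camera coordinates R X + t. Camera axes: x right, y down, z forward; pixel columns grow to the right and rows downward; lengths in mm; the calibration is good to about 2 mm. A picture is of the moment at which its call begins. There is no depth.
- sign_off(): hands the job in; it is judged then, once.
The state is a dict: "clock": time; "q": joint angles; "qvel": joint speeds; "tau": joint torques, N m; "eef_pos": TCP position; "orientation": TCP orientation; "ft_force": force on the tool from outside, world axes, zero at the start; "wrist_torque": the same for the moment, N m; "width": finger opening in mm; "grasp_force": force on a finger pad.
Only numpy, scipy, OpenCV 4.12 (cv2) and the standard library are available. Lean on these libraries where they do the work, as an engineer would, in place of code of your own. Each camera call takes 0.05 s, during which the arm holds its last target. There are 200 camera calls.

TASK

Pack the evidence carton for dispatch: put every capped glass vial of the carousel into the open carton, turning the carousel by the black grip on top so that each vial in turn comes out from under the clear roof to the open front, and put the USB stick lying on the worktop in with them; leave the two brass weights standing in their pockets. When everything is inside, fold the two side flaps down flat, and after them the large lid flap down flat over them. Do not disturb the other things on the worktop.

Things in the scene. Friction and masses are not known exactly. Their poses are not given: they have to be found in the camera images.
- carousel: fixed carousel stand: white base plate 222 x 216 x 12 mm; origin on the turning axis at worktop height, -x is the open front (turned roughly to the robot), y along the plate's front edge. Four posts 8 mm thick at x = -43 and +105 mm, y = +-102 mm carry the clear roof. A vial can be lifted out only in front of the roof edge: its pocket within about 25 degrees of straight front.
- roof_edge (a point): middle of the front edge of the clear flat roof, on its top face, 75 mm above the worktop (roof 3 mm thick); axes as the stand's. The edge is straight, 52 mm in front of the turning axis; the roof covers everything behind it (163 mm deep, 216 mm wide); in front of it the carousel is open.
- turntable: aluminium disc, 190 mm across, 6 mm thick, that turns either way about the stand's vertical axis without stops (friction about 0.03 N m; stays where left). Origin on the axis at its underside, 14 mm above the worktop. Six square pockets, 19 mm inside, walls 3 mm thick, 17 mm high, stand on the disc, centres at 75 mm radius, at 0, 60, .. 300 degrees from its x axis.
- grip (a point): centre of the black bar grip on the turntable's axis, above the roof: 44 mm long along x, 14 mm thick along y, 27 mm high (83 to 110 mm above the worktop); axes turn with the turntable. A 30 mm round collar below it reaches down to the roof. Turning it turns the turntable.
- carton: open cardboard carton, fixed, 110 mm (x) x 180 mm (y) x 54 mm high outside, walls and floor 4 mm; origin at the centre of its underside, x away from the robot. Two side flaps and a lid flap, 3 mm thick, stand open, leaning outward; they stay at any angle they are left at and fold with under 1 N. Flaps touch only hands and contents, not each other.
- flap_left (a joint): angle of the left side flap (hinged along the carton's top edge at y = +90 mm, z = 54 mm; 34 mm from hinge to free edge, 104 mm along x): 0 = folded flat inward over the opening, 1.57 = straight up, larger = leaning outward (range 0 to 2.4).
- flap_right (a joint): angle of the right side flap, the mirror image, hinged at y = -90 mm: 0 = folded flat inward, 1.57 = straight up, larger = leaning outward.
- lid (a joint): angle of the lid flap (hinged along the carton's far top edge at x = +55 mm, z = 57 mm; 108 mm from hinge to free edge, 180 mm wide): 0 = folded flat over the whole carton, 1.57 = straight up, larger = leaning away from the robot (range 0 to 2.4).
- vial_a: glass sample vial with a black screw cap, 15 mm diameter, 45 mm tall, about 15 g; origin at the centre of its underside, z up through the cap. It starts upright in one of the six pockets of the turntable; it may be absent (3 or 4 vials are there).
- vial_b: glass sample vial with a black screw cap, 15 mm diameter, 45 mm tall, about 15 g; origin at the centre of its underside, z up through the cap. It starts upright in one of the six pockets of the turntable; it may be absent (3 or 4 vials are there).
- vial_c: glass sample vial with a black screw cap, 15 mm diameter, 45 mm tall, about 15 g; origin at the centre of its underside, z up through the cap. It starts upright in one of the six pockets of the turntable; it may be absent (3 or 4 vials are there).
- vial_d: glass sample vial with a black screw cap, 15 mm diameter, 45 mm tall, about 15 g; origin at the centre of its underside, z up through the cap. It starts upright in one of the six pockets of the turntable; it may be absent (3 or 4 vials are there).
- weight_a: brass calibration weight, 18 mm diameter, 31 mm tall with a narrower neck, 50 g; origin at the centre of its underside. It stands in one of the six pockets and stays on the turntable.
- weight_b: brass calibration weight, 18 mm diameter, 31 mm tall with a narrower neck, 50 g; origin at the centre of its underside. It stands in one of the six pockets and stays on the turntable.
- usb_stick: black USB stick lying flat on the worktop to the right, 52 mm long (its x axis) x 18 mm wide x 8 mm high, 20 g; origin at the centre of its underside.
- calculator: bystander: pocket calculator, 118 x 68 x 11 mm, flat near the front edge; leave it alone.
- petri_1: bystander: lidded petri dish, 62 mm across, 14 mm high, behind the carton to the right; leave it alone.

How it is judged:
By the outcome, as a careful person would: the job done as asked, in the order asked, and still so for the second after the job is handed in, with the robot touching nothing.
Of vial_a, vial_b, vial_c, vial_d only 3 to 4 are there at a start; the rules pass over those that are not, and their reading is None.
At some moment in a run one of usb_stick may be knocked a few centimetres aside while the robot is not near it.
Once in a run the grip may slacken for a moment while it holds something.
It also fails if it takes over 210 s, if anything falls off the work surface, if the arm or the gripper's body presses on something with over 40 N, if the wrist force passes 120 N, or if a joint passes its speed limit or range.

## Working session

There is one attempt and no reset: what is moved stays moved. The work goes in short steps, Python scripts to look and compute and a tool call to move; the robot and the scene stay as the last step left them, time stands still between calls to the robot, and variables do not carry over. Pictures are saved under pics/ and viewed, at most 14 in all, crops included, and the job is handed in when it is done.

Besides the shell and the picture viewer there is one more tool, called after "Call:" as name(argument=value, ...) on one line, values as JSON. drive_tool: Moves the arm, as the interface text tells. Its arguments: {"type":"object","properties":{"moves":{"type":"array"},"squeeze":{"type":"number"}},"required":["moves"]}

```bash
mkdir -p pics
cat > h.py <<'E'
import numpy as np, cv2
from station import get_obs, camera, sign_off
def snap(n,f=None):
    c=camera(n)
    if f: cv2.imwrite('pics/'+f,cv2.cvtColor(c['color'],cv2.COLOR_RGB2BGR))
    return c
def ray(c,px,z):
    K,R,t=map(np.array,(c['camera_matrix'],c['R'],c['t']))
    d=R.T@np.linalg.inv(K)@np.array([px[0],px[1],1.]); o=-R.T@t
    return o+d*(z-o[2])/d[2]
def proj(c,X):
    K,R,t=map(np.array,(c['camera_matrix'],c['R'],c['t']))
    p=K@(R@np.array(X,float)+t.ravel()); return p[:2]/p[2]
E
python3 - <<'E'
from h import *
import pickle
for n in('scene','top'):
    c=snap(n,n+'0.png'); pickle.dump(c,open(n+'.pkl','wb')); print(n,-np.array(c['R']).T@np.array(c['t']).ravel())
o=get_obs();print(o['eef_pos'],o['orientation'],o['clock'],o['width'])
E
```

```text
scene [ 47.64108144 892.80287943 780.79842947]
top [ 370.6908135    45.13350692 1193.79300967]
[ 198.13860508 -592.4258332   230.70881375] [-5.54555526e-04  9.87003237e-01  1.60699355e-01 -1.39000025e-04] 0.1 85.06961885541091
```

View pics/scene0.png

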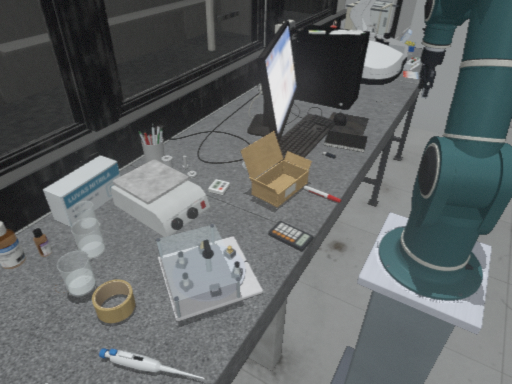

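View pics/top0.png

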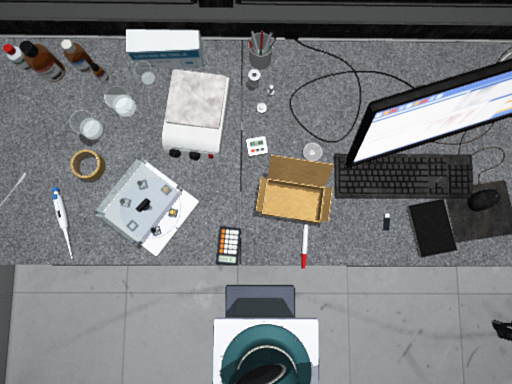

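Scene: carousel at top view (147,207), carton (293,200), USB (387,221). I'll enlarge those.

Run:
```python
from h import *
import pickle
c=pickle.load(open('top.pkl','rb')); im=c['color'][:,:,::-1]
a=cv2.resize(im[150:265,90:205],(575,575),interpolation=cv2.INTER_CUBIC)
b=cv2.resize(im[140:240,250:400],None,fx=5,fy=5,interpolation=cv2.INTER_CUBIC)
cv2.imwrite('pics/a.png',a);cv2.imwrite('pics/b.png',b)
for n,p,z in[('usb',(387,221),4),('carton c',(293,202),54),('grip',(145,204),110)]: print(n,ray(c,p,z).round(1))
```

```text
usb [ 450.  -384.2    4. ]
carton c [503.1 -81.2  54. ]
grip [488.6 351.7 110. ]
```

View pics/a.png

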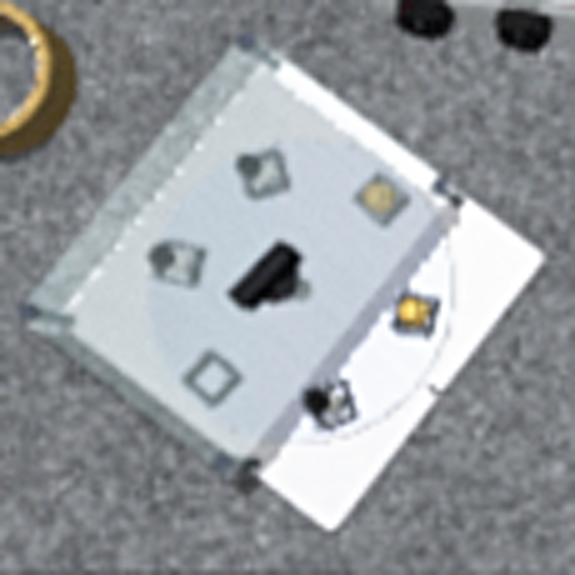

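View pics/b.png

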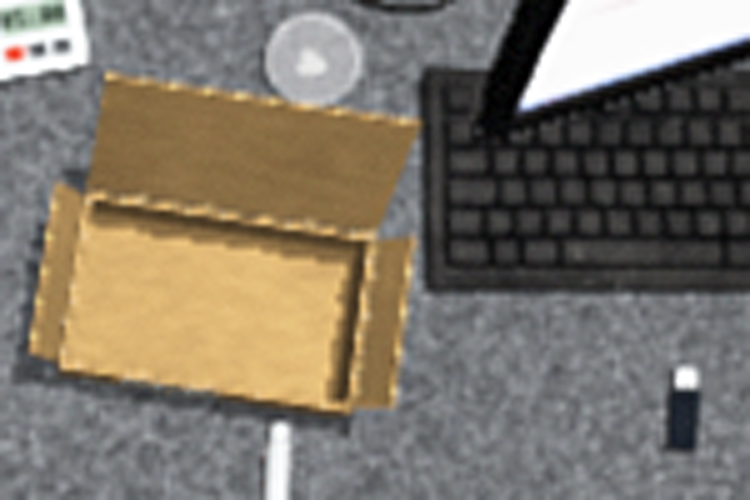

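The carousel holds 3 vials: crop (265,170) and (180,265) under the roof, and (335,400) by the front. The weights are at (382,200) and (415,315), and the pocket at (212,378) is empty. The carton is open with its lid leaning away, and the USB's long axis lies roughly along world x.

Run:
```python
from h import *
import pickle
c=pickle.load(open('top.pkl','rb'))
A=lambda x,y,z: ray(c,(90+(x+.5)/5-.5,150+(y+.5)/5-.5),z)
B=lambda x,y,z: ray(c,(250+(x+.5)/5-.5,140+(y+.5)/5-.5),z)
P=[A(x,y,37) for x,y in[(265,170),(382,200),(415,315),(335,402),(212,378),(180,265)]]
ctr=np.mean(P,0);print('axis',ctr)
for p in P: d=p-ctr;print(np.hypot(*d[:2]).round(1),np.degrees(np.arctan2(d[1],d[0])).round(1),p.round(1))
f1,f2=A(545,258,12),A(330,528,12);d=f1-f2;print('front corners',f1,f2,np.hypot(*d[:2]),'front dir deg',np.degrees(np.arctan2(d[1],d[0]))+0)
m=(f1+f2)/2;d=m-ctr;print('mid front dir',np.degrees(np.arctan2(d[1],d[0])),np.hypot(*d[:2]))
r1,r2=A(455,205,75),A(245,468,75);print('roof',r1,r2)
print('grip ends',A(245,293,110),A(288,255,110))
K=[B(*p,54) for p in[(88,197),(376,240),(352,412),(60,371)]]
cc=np.mean(K,0);print('carton',cc);
for k in K: print(k.round(1))
e=(K[1]-K[0]+K[2]-K[3]);print('yaw of -y edge',np.degrees(np.arctan2(e[1],e[0]))+90)
for p in [(686,368),(683,448)]: print('usb',B(*p,6))
print('lid free',B(107,75,0),'flaps',B(30,355,70),B(390,407,70))
```

```text
axis [486.7848647  358.98658198  37.        ]
76.8 17.8 [559.9 382.5  37. ]
73.8 -42.0 [541.6 309.6  37. ]
73.9 -102.8 [470.4 286.9  37. ]
74.2 -160.2 [417.  333.8  37. ]
74.8 137.9 [431.3 409.2  37. ]
74.3 79.4 [500.5 432.   37. ]
front corners [508.95324977 211.6843521   12.        ] [340.48878482 340.18081444  12.        ] 211.87641865500697 front dir deg -37.33461833683419
mid front dir -126.76969718789339 103.68166596181366
roof [533.19605287 257.27433263  75.        ] [376.68293925 375.47652595  75.        ]
grip ends [476.31323138 369.55757424 110.        ] [498.43985792 345.82910756 110.        ]
carton [507.74803392 -82.43306138  54.        ]
[573.7  -2.6  54. ]
[ 548.  -179.1   54. ]
[ 442.6 -162.4   54. ]
[466.6  14.4  54. ]
yaw of -y edge -8.001013832444187
usb [ 474.54207774 -383.85148222    6.        ]
usb [ 423.95580964 -379.85600266    6.        ]
lid free [ 6.63587581e+02 -1.71722433e+01 -2.27373675e-13] flaps [474.78932135  32.76301087  70.        ] [ 444.71665353 -182.30316031   70.        ]
```

```bash
cat >> h.py <<'E'
def pose():
    o=get_obs(); w,x,y,z=o['orientation']
    from scipy.spatial.transform import Rotation as Ro
    R=Ro.from_quat([x,y,z,w]).as_matrix()
    return np.array(o['eef_pos']),R,o
def plan(x,y,z,th):
    p,R,o=pose(); a=np.arctan2(R[1,0],R[0,0]); T=np.radians(th)
    d=(a-T+np.pi)%(2*np.pi)-np.pi
    v=np.array([x,y,z])-p; c,s=np.cos(T),np.sin(T)
    print('at',p.round(1),'th',np.degrees(a).round(1),'q7 %.2f'%o['q'][6],'tilt',R[:,2].round(3),'t',round(o['clock'],1),'w',round(o['width'],1))
    print('rz %.3f then cm x %.2f y %.2f z %.2f'%(d,(v[0]*c+v[1]*s)/10,(v[0]*s-v[1]*c)/10,-v[2]/10))
E
python3 -c "
from h import *
plan(449,-382,80,-4.5)"
```

```text
at [ 198.1 -592.4  230.7] th 18.5 q7 -0.05 tilt [-0.     0.001 -1.   ] t 0.1 w 85.1
rz 0.401 then cm x 23.36 y -22.95 z 15.07
```

Call:
drive_tool(moves=[{"rz":0.1,"fingers":0.5},{"rz":0.1},{"rz":0.1},{"rz":0.1},{"x":2.34,"y":-2.3,"z":1.2},{"x":2.34,"y":-2.3,"z":1.2},{"x":2.34,"y":-2.3,"z":1.2},{"x":2.34,"y":-2.3,"z":1.2},{"x":2.34,"y":-2.3,"z":1.2},{"x":2.34,"y":-2.3,"z":1.2},{"x":2.34,"y":-2.3,"z":1.2},{"x":2.34,"y":-2.3,"z":1.2},{"x":2.34,"y":-2.3,"z":1.2},{"x":2.34,"y":-2.3,"z":1.2},{},{}])

```text
invalid input
```

Run:
```python
from h import *
plan(449,-382,80,-4.5)
c=snap('wrist','w1.png')
print(-np.array(c['R']).T@np.array(c['t']).ravel(), proj(c,(449,-382,6)))
```

```text
at [ 198.1 -592.4  230.7] th 18.5 q7 -0.05 tilt [-0.     0.001 -1.   ] t 0.1 w 85.1
rz 0.401 then cm x 23.36 y -22.95 z 15.07
[ 272.99549629 -567.94295228  372.75195672] [ 138.60792928 -118.96191565]
```

View pics/w1.png

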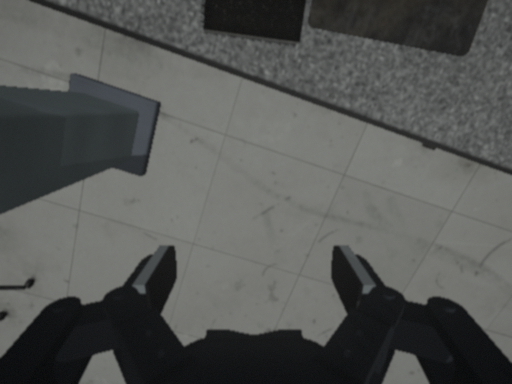

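The wrist view is still the start pose, with only the fingers and the worktop edge visible. The call was refused, so I'll give every row all its keys.

Call:
drive_tool(moves=[{"fingers":0.5,"x":0,"y":0,"z":0,"rx":0,"ry":0,"rz":0.1},{"fingers":0.5,"x":0,"y":0,"z":0,"rx":0,"ry":0,"rz":0.1},{"fingers":0.5,"x":0,"y":0,"z":0,"rx":0,"ry":0,"rz":0.1},{"fingers":0.5,"x":0,"y":0,"z":0,"rx":0,"ry":0,"rz":0.1},{"fingers":0.5,"x":2.34,"y":-2.3,"z":1.2,"rx":0,"ry":0,"rz":0},{"fingers":0.5,"x":2.34,"y":-2.3,"z":1.2,"rx":0,"ry":0,"rz":0},{"fingers":0.5,"x":2.34,"y":-2.3,"z":1.2,"rx":0,"ry":0,"rz":0},{"fingers":0.5,"x":2.34,"y":-2.3,"z":1.2,"rx":0,"ry":0,"rz":0},{"fingers":0.5,"x":2.34,"y":-2.3,"z":1.2,"rx":0,"ry":0,"rz":0},{"fingers":0.5,"x":2.34,"y":-2.3,"z":1.2,"rx":0,"ry":0,"rz":0},{"fingers":0.5,"x":2.34,"y":-2.3,"z":1.2,"rx":0,"ry":0,"rz":0},{"fingers":0.5,"x":2.34,"y":-2.3,"z":1.2,"rx":0,"ry":0,"rz":0},{"fingers":0.5,"x":2.34,"y":-2.3,"z":1.2,"rx":0,"ry":0,"rz":0},{"fingers":0.5,"x":2.34,"y":-2.3,"z":1.2,"rx":0,"ry":0,"rz":0},{"fingers":0.5,"x":0,"y":0,"z":0,"rx":0,"ry":0,"rz":0},{"fingers":0.5,"x":0,"y":0,"z":0,"rx":0,"ry":0,"rz":0}], squeeze=30)

```text
clock: 1.75
eef_pos: [449.4, -380.9, 110.8]
orientation: [-0.0, 0.999, -0.038, -0.0]
ft_force: [-0.6, -0.9, 0.1]
width: 42.6
grasp_force: 0.0
```

Run:
```python
from h import *
plan(449,-382,80,-4.5)
c=snap('wrist','w2.png')
print(-np.array(c['R']).T@np.array(c['t']).ravel(), proj(c,(449,-382,6)))
g=cv2.cvtColor(c['color'],cv2.COLOR_RGB2HSV)
```

```text
at [ 449.4 -380.9  110.8] th -4.3 q7 -1.01 tilt [-0.001  0.001 -1.   ] t 1.8 w 42.6
rz 0.003 then cm x -0.03 y 0.11 z 3.08
[ 528.15046132 -387.43592304  252.81085163] [254.6167313  194.17758516]
```

View pics/w2.png

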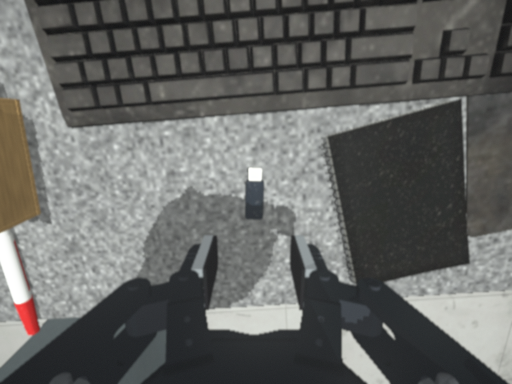

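The stick is at pixel (255,193), where I projected it. Descending to grasp.

Call:
drive_tool(moves=[{"fingers":0.5,"x":0,"y":0.1,"z":2,"rx":0,"ry":0,"rz":0},{"fingers":0.5,"x":0,"y":0,"z":2,"rx":0,"ry":0,"rz":0},{"fingers":0.5,"x":0,"y":0,"z":2,"rx":0,"ry":0,"rz":0},{"fingers":0.5,"x":0,"y":0,"z":2,"rx":0,"ry":0,"rz":0},{"fingers":0.5,"x":0,"y":0,"z":1.5,"rx":0,"ry":0,"rz":0},{"fingers":0.5,"x":0,"y":0,"z":0.8,"rx":0,"ry":0,"rz":0},{"fingers":0.5,"x":0,"y":0,"z":0.5,"rx":0,"ry":0,"rz":0},{"fingers":0.1,"x":0,"y":0,"z":0,"rx":0,"ry":0,"rz":0},{"fingers":0.1,"x":0,"y":0,"z":0,"rx":0,"ry":0,"rz":0},{"fingers":0.1,"x":0,"y":0,"z":0,"rx":0,"ry":0,"rz":0},{"fingers":0.1,"x":0,"y":0,"z":0,"rx":0,"ry":0,"rz":0},{"fingers":0.1,"x":0,"y":0,"z":0,"rx":0,"ry":0,"rz":0},{"fingers":0.1,"x":0,"y":0,"z":0,"rx":0,"ry":0,"rz":0}], squeeze=40)

```text
clock: 3.1
eef_pos: [449.6, -382.7, 3.9]
orientation: [0.0, 0.999, -0.039, 0.0]
ft_force: [-1.1, 0.5, 7.1]
width: 16.6
grasp_force: 39.8
```

Call:
drive_tool(moves=[{"fingers":0.1,"x":0,"y":0,"z":-1,"rx":0,"ry":0,"rz":0},{"fingers":0.1,"x":0,"y":0,"z":-2,"rx":0,"ry":0,"rz":0},{"fingers":0.1,"x":0,"y":0,"z":-2.5,"rx":0,"ry":0,"rz":0},{"fingers":0.1,"x":0,"y":0,"z":-2.5,"rx":0,"ry":0,"rz":0},{"fingers":0.1,"x":0,"y":0,"z":-2.5,"rx":0,"ry":0,"rz":0},{"fingers":0.1,"x":0,"y":0,"z":-2.5,"rx":0,"ry":0,"rz":0},{"fingers":0.1,"x":0,"y":0,"z":0,"rx":0,"ry":0,"rz":0}])

```text
clock: 3.8
eef_pos: [450.5, -383.4, 137.2]
orientation: [0.002, 0.999, -0.039, 0.002]
ft_force: [0.6, 0.3, 0.1]
width: 16.1
grasp_force: 39.0
```

```bash
cat >> h.py <<'E'
def cart(u,v): 
    a=np.radians(-8); return 507.7+u*np.cos(a)-v*np.sin(a), -82.4+u*np.sin(a)+v*np.cos(a)
E
python3 - <<'E'
from h import *
plan(*cart(-10,-35),130,-8)
E
```

```text
at [ 450.5 -383.4  137.2] th -4.4 q7 -1.01 tilt [ 0.004 -0.003 -1.   ] t 3.8 w 16.1
rz 0.062 then cm x 0.48 y -27.11 z 0.72
```

Call:
drive_tool(moves=[{"fingers":0.1,"x":0,"y":0,"z":0,"rx":0,"ry":0,"rz":0.06},{"fingers":0.1,"x":0.05,"y":-1.7,"z":0,"rx":0,"ry":0,"rz":0},{"fingers":0.1,"x":0.05,"y":-2.7,"z":0,"rx":0,"ry":0,"rz":0},{"fingers":0.1,"x":0.05,"y":-2.7,"z":0,"rx":0,"ry":0,"rz":0},{"fingers":0.1,"x":0.05,"y":-2.7,"z":0,"rx":0,"ry":0,"rz":0},{"fingers":0.1,"x":0.05,"y":-2.7,"z":0,"rx":0,"ry":0,"rz":0},{"fingers":0.1,"x":0.05,"y":-2.7,"z":0,"rx":0,"ry":0,"rz":0},{"fingers":0.1,"x":0.05,"y":-2.7,"z":0,"rx":0,"ry":0,"rz":0},{"fingers":0.1,"x":0.05,"y":-2.7,"z":0,"rx":0,"ry":0,"rz":0},{"fingers":0.1,"x":0.05,"y":-2.7,"z":0,"rx":0,"ry":0,"rz":0},{"fingers":0.1,"x":0,"y":-2.7,"z":0,"rx":0,"ry":0,"rz":0},{"fingers":0.1,"x":0,"y":-1.1,"z":0,"rx":0,"ry":0,"rz":0},{"fingers":0.1,"x":0,"y":0,"z":0,"rx":0,"ry":0,"rz":0}])

```text
clock: 5.1
eef_pos: [490.7, -112.8, 133.2]
orientation: [-0.0, 0.998, -0.067, -0.0]
ft_force: [-0.5, -1.0, -0.1]
width: 16.4
grasp_force: 39.1
```

Run:
```python
from h import *
plan(*cart(-10,-35),10,-8)
c=snap('wrist','w3.png')
for u,v in((55,90),(55,-90),(-55,-90),(-55,90)): print(proj(c,(*cart(u,v),54)).round())
```

```text
at [ 490.7 -112.8  133.2] th -7.7 q7 -1.59 tilt [-0.  0. -1.] t 5.1 w 16.4
rz 0.006 then cm x 0.26 y 0.25 z 12.32
[100. 122.]
[326. 123.]
[315. 246.]
[121. 245.]
```

View pics/w3.png

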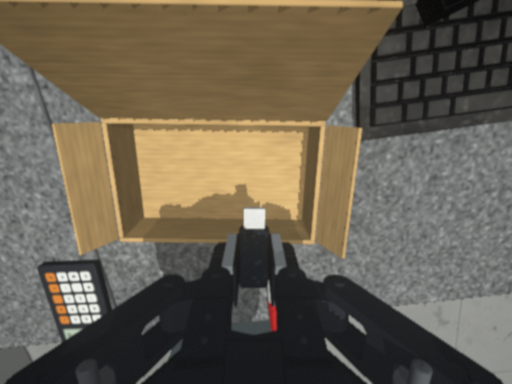

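The carton edges match the projections and the stick is held straight. Lowering it in.

Call:
drive_tool(moves=[{"fingers":0.1,"x":0.25,"y":0.25,"z":2,"rx":0,"ry":0,"rz":0},{"fingers":0.1,"x":0,"y":0,"z":2,"rx":0,"ry":0,"rz":0},{"fingers":0.1,"x":0,"y":0,"z":2,"rx":0,"ry":0,"rz":0},{"fingers":0.1,"x":0,"y":0,"z":2,"rx":0,"ry":0,"rz":0},{"fingers":0.1,"x":0,"y":0,"z":2,"rx":0,"ry":0,"rz":0},{"fingers":0.1,"x":0,"y":0,"z":1.5,"rx":0,"ry":0,"rz":0},{"fingers":0.1,"x":0,"y":0,"z":0.8,"rx":0,"ry":0,"rz":0},{"fingers":0.1,"x":0,"y":0,"z":0,"rx":0,"ry":0,"rz":0},{"fingers":0.4,"x":0,"y":0,"z":0,"rx":0,"ry":0,"rz":0},{"fingers":0.4,"x":0,"y":0,"z":0,"rx":0,"ry":0,"rz":0},{"fingers":0.4,"x":0,"y":0,"z":0,"rx":0,"ry":0,"rz":0},{"fingers":0.4,"x":0,"y":0,"z":-2,"rx":0,"ry":0,"rz":0},{"fingers":0.4,"x":0,"y":0,"z":-3,"rx":0,"ry":0,"rz":0},{"fingers":0.4,"x":0,"y":0,"z":-3,"rx":0,"ry":0,"rz":0},{"fingers":0.4,"x":0,"y":0,"z":-3,"rx":0,"ry":0,"rz":0},{"fingers":0.4,"x":0,"y":0,"z":-3,"rx":0,"ry":0,"rz":0},{"fingers":0.4,"x":0,"y":0,"z":0,"rx":0,"ry":0,"rz":0}])

```text
clock: 6.85
eef_pos: [494.8, -117.8, 154.3]
orientation: [0.0, 0.998, -0.069, 0.003]
ft_force: [1.1, -0.5, -0.4]
width: 34.1
grasp_force: 0.0
```

Run:
```python
from h import *
plan(*cart(-10,-35),10,-8)
for t in (48,-132,-42): plan(487.5,358,130,t)
```

```text
at [ 494.8 -117.8  154.3] th -7.9 q7 -1.58 tilt [ 0.006 -0.001 -1.   ] t 6.8 w 34.1
rz 0.002 then cm x -0.21 y -0.19 z 14.43
at [ 494.8 -117.8  154.3] th -7.9 q7 -1.58 tilt [ 0.006 -0.001 -1.   ] t 6.8 w 34.1
rz -0.975 then cm x 34.87 y -32.38 z 2.43
at [ 494.8 -117.8  154.3] th -7.9 q7 -1.58 tilt [ 0.006 -0.001 -1.   ] t 6.8 w 34.1
rz 2.167 then cm x -34.87 y 32.38 z 2.43
at [ 494.8 -117.8  154.3] th -7.9 q7 -1.58 tilt [ 0.006 -0.001 -1.   ] t 6.8 w 34.1
rz 0.596 then cm x -32.38 y -34.87 z 2.43
```

Call:
drive_tool(moves=[{"fingers":0.5,"x":0,"y":0,"z":-0.5,"rx":0,"ry":0,"rz":-0.14},{"fingers":0.5,"x":0,"y":0,"z":0,"rx":0,"ry":0,"rz":-0.14},{"fingers":0.5,"x":0,"y":0,"z":0,"rx":0,"ry":0,"rz":-0.14},{"fingers":0.5,"x":0,"y":0,"z":0,"rx":0,"ry":0,"rz":-0.14},{"fingers":0.5,"x":0,"y":0,"z":0,"rx":0,"ry":0,"rz":-0.14},{"fingers":0.5,"x":0,"y":0,"z":0,"rx":0,"ry":0,"rz":-0.14},{"fingers":0.5,"x":0,"y":0,"z":0,"rx":0,"ry":0,"rz":-0.14},{"fingers":0.5,"x":0,"y":0,"z":0,"rx":0,"ry":0,"rz":-0.14},{"fingers":0.5,"x":0,"y":0,"z":0,"rx":0,"ry":0,"rz":-0.14},{"fingers":0.5,"x":0,"y":0,"z":0,"rx":0,"ry":0,"rz":-0.14},{"fingers":0.5,"x":0,"y":0,"z":0,"rx":0,"ry":0,"rz":-0.14},{"fingers":0.5,"x":0,"y":0,"z":0,"rx":0,"ry":0,"rz":-0.14},{"fingers":0.5,"x":0,"y":0,"z":0,"rx":0,"ry":0,"rz":-0.14},{"fingers":0.5,"x":0,"y":0,"z":0,"rx":0,"ry":0,"rz":-0.14},{"fingers":0.5,"x":0,"y":0,"z":0,"rx":0,"ry":0,"rz":-0.14},{"fingers":0.5,"x":0,"y":0,"z":0,"rx":0,"ry":0,"rz":-0.14},{"fingers":0.5,"x":0,"y":0,"z":0,"rx":0,"ry":0,"rz":-0.14},{"fingers":0.5,"x":0,"y":0,"z":0,"rx":0,"ry":0,"rz":-0.14},{"fingers":0.5,"x":0,"y":0,"z":0,"rx":0,"ry":0,"rz":0}])

```text
clock: 8.75
eef_pos: [492.7, -117.5, 155.0]
orientation: [-0.0, 0.369, 0.929, 0.0]
ft_force: [-0.4, -0.7, -0.2]
width: 43.0
grasp_force: 0.0
```

Run:
```python
from h import *
plan(487.5,358,150,138)
```

```text
at [ 492.7 -117.5  155. ] th 136.7 q7 0.77 tilt [-0.  0. -1.] t 8.8 w 43.0
rz -0.023 then cm x 32.20 y 34.99 z 0.50
```

Call:
drive_tool(moves=[{"fingers":0.5,"x":0,"y":0,"z":0,"rx":0,"ry":0,"rz":-0.02},{"fingers":0.5,"x":2.0,"y":2.2,"z":0,"rx":0,"ry":0,"rz":0},{"fingers":0.5,"x":2.0,"y":2.2,"z":0,"rx":0,"ry":0,"rz":0},{"fingers":0.5,"x":2.0,"y":2.2,"z":0,"rx":0,"ry":0,"rz":0},{"fingers":0.5,"x":2.0,"y":2.2,"z":0,"rx":0,"ry":0,"rz":0},{"fingers":0.5,"x":2.0,"y":2.2,"z":0,"rx":0,"ry":0,"rz":0},{"fingers":0.5,"x":2.0,"y":2.2,"z":0,"rx":0,"ry":0,"rz":0},{"fingers":0.5,"x":2.0,"y":2.2,"z":0,"rx":0,"ry":0,"rz":0},{"fingers":0.5,"x":2.0,"y":2.2,"z":0,"rx":0,"ry":0,"rz":0},{"fingers":0.5,"x":2.0,"y":2.2,"z":0,"rx":0,"ry":0,"rz":0},{"fingers":0.5,"x":2.0,"y":2.2,"z":0,"rx":0,"ry":0,"rz":0},{"fingers":0.5,"x":2.0,"y":2.2,"z":0,"rx":0,"ry":0,"rz":0},{"fingers":0.5,"x":2.0,"y":2.2,"z":0,"rx":0,"ry":0,"rz":0},{"fingers":0.5,"x":2.0,"y":2.2,"z":0,"rx":0,"ry":0,"rz":0},{"fingers":0.5,"x":2.0,"y":2.2,"z":0,"rx":0,"ry":0,"rz":0},{"fingers":0.5,"x":2.0,"y":2.1,"z":0,"rx":0,"ry":0,"rz":0},{"fingers":0.5,"x":2.0,"y":2.1,"z":0,"rx":0,"ry":0,"rz":0},{"fingers":0.5,"x":0,"y":0,"z":0,"rx":0,"ry":0,"rz":0},{"fingers":0.5,"x":0,"y":0,"z":0,"rx":0,"ry":0,"rz":0}])

```text
clock: 10.65
eef_pos: [491.6, 357.2, 154.9]
orientation: [-0.0, 0.362, 0.932, -0.0]
ft_force: [-0.8, -1.0, 0.0]
width: 42.7
grasp_force: 0.0
```

Run:
```python
from h import *
plan(487.5,358,90,138)
c=snap('wrist','w4.png')
print(proj(c,(487.5,358,110)))
```

```text
at [491.6 357.2 154.9] th 137.6 q7 -0.16 tilt [-0.001 -0.    -1.   ] t 10.7 w 42.7
rz -0.007 then cm x 0.36 y -0.21 z 6.49
[250.99596774 213.50482363]
```

View pics/w4.png

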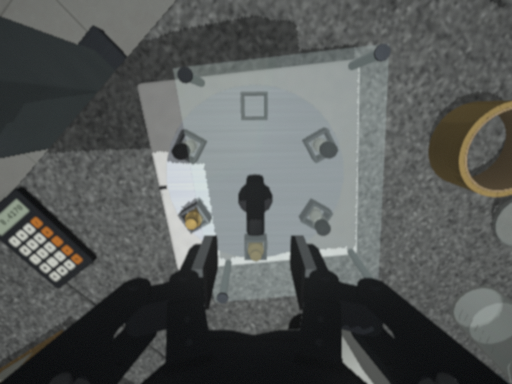

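The six pockets show clearly: empty (254,105), vials (188,147), (321,143), (316,214), weights (195,216), (256,247), with the bar in column 256. I'll refine the axis from the pocket pairs.

Run:
```python
from h import *
c=snap('wrist')
g=cv2.cvtColor(c['color'],cv2.COLOR_RGB2GRAY)
m=(g[160:262,225:290]<45)
for r in range(0,102,6): 
    x=np.where(m[r])[0]; print(r+160,(x.min()+225,x.max()+225) if len(x) else None,end=' ')
print()
P=np.array([ray(c,p,37) for p in[(254,105),(188,147),(195,216),(256,247),(316,214),(321,143)]])
print(P.mean(0)); d=P-P.mean(0); print(np.degrees(np.arctan2(d[:,1],d[:,0])).round(1),np.hypot(d[:,0],d[:,1]).round())
for th in(0,22,-22):
  a=np.radians(138); print(proj(c,P.mean(0)*[1,1,0]+[th*np.cos(a),th*np.sin(a),110]).round(1))
```

```text
160 None 166 None 172 None 178 (np.int64(248), np.int64(262)) 184 (np.int64(247), np.int64(264)) 190 (np.int64(242), np.int64(269)) 196 (np.int64(240), np.int64(270)) 202 (np.int64(246), np.int64(264)) 208 (np.int64(246), np.int64(264)) 214 (np.int64(248), np.int64(263)) 220 (np.int64(249), np.int64(262)) 226 (np.int64(249), np.int64(262)) 232 (np.int64(260), np.int64(262)) 238 None 244 None 250 None 256 None 
[486.5094703  362.98689851  37.        ]
[ 138.3 -160.6 -101.8  -41.5   18.8   78.7] [73. 73. 73. 74. 73. 74.]
[255.5 207.3]
[255.4 178.6]
[255.7 234. ]
```

Call:
drive_tool(moves=[{"fingers":0.5,"x":0.63,"y":0,"z":1,"rx":0,"ry":0,"rz":0},{"fingers":0.5,"x":0,"y":0,"z":1.5,"rx":0,"ry":0,"rz":0},{"fingers":0.5,"x":0,"y":0,"z":1.5,"rx":0,"ry":0,"rz":0},{"fingers":0.5,"x":0,"y":0,"z":1.5,"rx":0,"ry":0,"rz":0},{"fingers":0.5,"x":0,"y":0,"z":1.2,"rx":0,"ry":0,"rz":0},{"fingers":0.1,"x":0,"y":0,"z":0,"rx":0,"ry":0,"rz":0},{"fingers":0.1,"x":0,"y":0,"z":0,"rx":0,"ry":0,"rz":0},{"fingers":0.1,"x":0,"y":0,"z":0,"rx":0,"ry":0,"rz":0},{"fingers":0.1,"x":0,"y":0,"z":0,"rx":0,"ry":0,"rz":0},{"fingers":0.1,"x":0,"y":0,"z":0,"rx":0,"ry":0,"rz":0},{"fingers":0.1,"x":0,"y":0,"z":0,"rx":0,"ry":0,"rz":0}], squeeze=30)

```text
clock: 11.85
eef_pos: [487.9, 361.8, 88.4]
orientation: [0.0, 0.361, 0.933, 0.001]
ft_force: [7.4, 8.1, -18.1]
width: 13.2
grasp_force: 36.2
```

Call:
drive_tool(moves=[{"fingers":0.1,"x":0,"y":0.1,"z":0.1,"rx":0,"ry":0,"rz":0},{"fingers":0.1,"x":0,"y":0,"z":0,"rx":0,"ry":0,"rz":-0.08},{"fingers":0.1,"x":0,"y":0,"z":0,"rx":0,"ry":0,"rz":-0.08},{"fingers":0.1,"x":0,"y":0,"z":0,"rx":0,"ry":0,"rz":-0.08},{"fingers":0.1,"x":0,"y":0,"z":0,"rx":0,"ry":0,"rz":-0.08},{"fingers":0.1,"x":0,"y":0,"z":0,"rx":0,"ry":0,"rz":-0.08},{"fingers":0.1,"x":0,"y":0,"z":0,"rx":0,"ry":0,"rz":-0.08},{"fingers":0.1,"x":0,"y":0,"z":0,"rx":0,"ry":0,"rz":-0.08},{"fingers":0.1,"x":0,"y":0,"z":0,"rx":0,"ry":0,"rz":-0.03},{"fingers":0.1,"x":0,"y":0,"z":0,"rx":0,"ry":0,"rz":0},{"fingers":0.1,"x":0,"y":0,"z":0,"rx":0,"ry":0,"rz":0}])

```text
clock: 12.95
eef_pos: [488.1, 362.0, 88.4]
orientation: [0.0, 0.074, 0.997, 0.0]
ft_force: [-4.4, -2.3, 8.2]
width: 13.1
grasp_force: 39.6
```

Call:
drive_tool(moves=[{"fingers":0.4,"x":0,"y":0,"z":0,"rx":0,"ry":0,"rz":0},{"fingers":0.4,"x":0,"y":0,"z":0,"rx":0,"ry":0,"rz":0},{"fingers":0.4,"x":0,"y":0,"z":-2,"rx":0,"ry":0,"rz":0},{"fingers":0.4,"x":0,"y":0,"z":-3,"rx":0,"ry":0,"rz":0},{"fingers":0.4,"x":0,"y":0,"z":-2,"rx":0,"ry":0,"rz":0.138},{"fingers":0.4,"x":0,"y":0,"z":0,"rx":0,"ry":0,"rz":0.138},{"fingers":0.4,"x":0,"y":0,"z":0,"rx":0,"ry":0,"rz":0.138},{"fingers":0.4,"x":0,"y":0,"z":0,"rx":0,"ry":0,"rz":0.138},{"fingers":0.4,"x":0,"y":0,"z":0,"rx":0,"ry":0,"rz":0.138},{"fingers":0.4,"x":0,"y":0,"z":0,"rx":0,"ry":0,"rz":0.138},{"fingers":0.4,"x":0,"y":0,"z":0,"rx":0,"ry":0,"rz":0.138},{"fingers":0.4,"x":0,"y":0,"z":0,"rx":0,"ry":0,"rz":0.138},{"fingers":0.4,"x":0,"y":0,"z":0,"rx":0,"ry":0,"rz":0.138},{"fingers":0.4,"x":0,"y":0,"z":0,"rx":0,"ry":0,"rz":0.138},{"fingers":0.4,"x":0,"y":0,"z":0,"rx":0,"ry":0,"rz":0.138},{"fingers":0.4,"x":0,"y":0,"z":0,"rx":0,"ry":0,"rz":0.138},{"fingers":0.4,"x":0,"y":0,"z":0,"rx":0,"ry":0,"rz":0.138},{"fingers":0.4,"x":0,"y":0,"z":0,"rx":0,"ry":0,"rz":0.138},{"fingers":0.4,"x":0,"y":0,"z":0,"rx":0,"ry":0,"rz":0.138},{"fingers":0.4,"x":0,"y":0,"z":0,"rx":0,"ry":0,"rz":0}])

```text
clock: 14.95
eef_pos: [488.1, 362.0, 157.6]
orientation: [0.0, 0.896, 0.444, 0.0]
ft_force: [0.2, -0.7, -0.1]
width: 34.1
grasp_force: 0.0
```

Run:
```python
from h import *
c=snap('top'); im=c['color'][:,:,::-1]
cv2.imwrite('pics/t2.png',cv2.resize(im[150:265,90:205],(575,575),interpolation=cv2.INTER_CUBIC))
plan(442.6,302.3,120,52.7)
p=proj(c,(442.6,302.3,65)); print((p-[90,150])*5)
```

```text
at [488.  362.  157.5] th 53.1 q7 -1.50 tilt [ 0.  0. -1.] t 15.0 w 34.0
rz 0.006 then cm x -7.50 y 0.01 z 3.75
[375.94048618 355.26845971]
```

Call:
drive_tool(moves=[{"fingers":0.4,"x":-2.5,"y":0,"z":0,"rx":0,"ry":0,"rz":0},{"fingers":0.4,"x":-2.5,"y":0,"z":0,"rx":0,"ry":0,"rz":0},{"fingers":0.4,"x":-2.5,"y":0,"z":0,"rx":0,"ry":0,"rz":0},{"fingers":0.4,"x":0,"y":0,"z":0,"rx":0,"ry":0,"rz":0},{"fingers":0.4,"x":0,"y":0,"z":0,"rx":0,"ry":0,"rz":0}])

```text
clock: 15.5
eef_pos: [443.0, 302.0, 157.7]
orientation: [-0.0, 0.895, 0.447, 0.0]
ft_force: [0.6, 1.1, 1.2]
width: 34.2
grasp_force: 0.0
```

```bash
cat >> h.py <<'E'
def cap(x=442.6,y=302.3,f=None):
    c=snap('wrist'); u,v=proj(c,(x,y,65)); u0,v0=int(u)-40,int(v)-40
    im=c['color'][v0:v0+80,u0:u0+80]; m=(im.max(2)<60).astype(np.uint8)
    n,l,s,k=cv2.connectedComponentsWithStats(m)
    for i in range(1,n):
        if s[i,4]>60: print('blob',s[i],ray(c,k[i]+[u0,v0],65).round(1))
    print('pred px',u,v)
    if f: cv2.imwrite('pics/'+f,cv2.resize(c['color'][max(0,v0-60):v0+140,max(0,u0-60):u0+140,::-1],None,fx=2.5,fy=2.5))
E
python3 - <<'E'
from h import *
cap(f='c1.png'); plan(442.6,302.3,42,52.7)
E
```

```text
blob [ 31  32  17  16 172] [442.3 304.5  65. ]
pred px 252.8298359351054 197.85094221977897
at [443.2 302.4 157.6] th 53.0 q7 -1.45 tilt [ 0.001  0.001 -1.   ] t 15.6 w 34.1
rz 0.006 then cm x -0.05 y -0.04 z 11.56
```

View pics/c1.png

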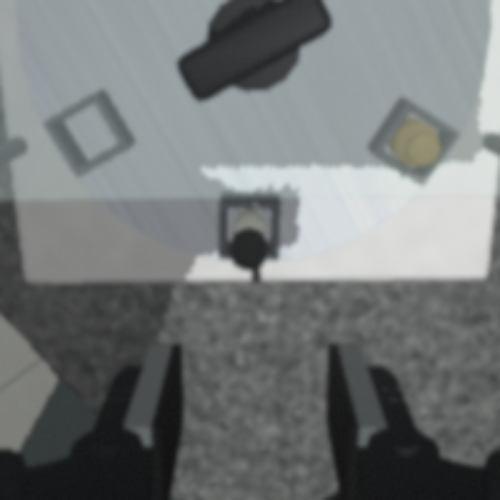

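The pocket is straight at the front and the cap measures (442.3, 304.5). Descending to grasp.

Call:
drive_tool(moves=[{"fingers":0.4,"x":0.05,"y":-0.1,"z":2,"rx":0,"ry":0,"rz":0},{"fingers":0.4,"x":0,"y":0,"z":2,"rx":0,"ry":0,"rz":0},{"fingers":0.4,"x":0,"y":0,"z":2,"rx":0,"ry":0,"rz":0},{"fingers":0.4,"x":0,"y":0,"z":2,"rx":0,"ry":0,"rz":0},{"fingers":0.4,"x":0,"y":0,"z":2,"rx":0,"ry":0,"rz":0},{"fingers":0.4,"x":0,"y":0,"z":1.5,"rx":0,"ry":0,"rz":0},{"fingers":0.4,"x":0,"y":0,"z":0,"rx":0,"ry":0,"rz":0},{"fingers":0.05,"x":0,"y":0,"z":0,"rx":0,"ry":0,"rz":0},{"fingers":0.05,"x":0,"y":0,"z":0,"rx":0,"ry":0,"rz":0},{"fingers":0.05,"x":0,"y":0,"z":0,"rx":0,"ry":0,"rz":0},{"fingers":0.05,"x":0,"y":0,"z":0,"rx":0,"ry":0,"rz":0},{"fingers":0.05,"x":0,"y":0,"z":0,"rx":0,"ry":0,"rz":0},{"fingers":0.05,"x":0,"y":0,"z":-1,"rx":0,"ry":0,"rz":0},{"fingers":0.05,"x":0,"y":0,"z":-2,"rx":0,"ry":0,"rz":0},{"fingers":0.05,"x":0,"y":0,"z":-3,"rx":0,"ry":0,"rz":0},{"fingers":0.05,"x":0,"y":0,"z":-3,"rx":0,"ry":0,"rz":0},{"fingers":0.05,"x":0,"y":0,"z":-3,"rx":0,"ry":0,"rz":0},{"fingers":0.05,"x":0,"y":0,"z":0,"rx":0,"ry":0,"rz":0}], squeeze=40)

```text
clock: 17.35
eef_pos: [443.6, 304.1, 166.7]
orientation: [-0.0, 0.895, 0.445, 0.003]
ft_force: [0.1, 1.3, -0.5]
width: 13.4
grasp_force: 39.1
```

Run:
```python
from h import *
plan(*cart(-5,58),160,82)
```

```text
at [443.6 304.1 166.7] th 52.9 q7 -1.45 tilt [ 0.005  0.003 -1.   ] t 17.4 w 13.4
rz -0.508 then cm x -31.58 y 11.23 z 0.67
```

Call:
drive_tool(moves=[{"fingers":0.05,"x":0,"y":0,"z":0,"rx":0,"ry":0,"rz":-0.102},{"fingers":0.05,"x":0,"y":0,"z":0,"rx":0,"ry":0,"rz":-0.102},{"fingers":0.05,"x":0,"y":0,"z":0,"rx":0,"ry":0,"rz":-0.102},{"fingers":0.05,"x":0,"y":0,"z":0,"rx":0,"ry":0,"rz":-0.102},{"fingers":0.05,"x":0,"y":0,"z":0,"rx":0,"ry":0,"rz":-0.1},{"fingers":0.05,"x":-2.7,"y":0.96,"z":0,"rx":0,"ry":0,"rz":0},{"fingers":0.05,"x":-2.7,"y":0.96,"z":0,"rx":0,"ry":0,"rz":0},{"fingers":0.05,"x":-2.7,"y":0.96,"z":0,"rx":0,"ry":0,"rz":0},{"fingers":0.05,"x":-2.7,"y":0.96,"z":0,"rx":0,"ry":0,"rz":0},{"fingers":0.05,"x":-2.7,"y":0.96,"z":0,"rx":0,"ry":0,"rz":0},{"fingers":0.05,"x":-2.7,"y":0.96,"z":0,"rx":0,"ry":0,"rz":0},{"fingers":0.05,"x":-2.7,"y":0.96,"z":0,"rx":0,"ry":0,"rz":0},{"fingers":0.05,"x":-2.7,"y":0.96,"z":0,"rx":0,"ry":0,"rz":0},{"fingers":0.05,"x":-2.7,"y":0.96,"z":0,"rx":0,"ry":0,"rz":0},{"fingers":0.05,"x":-2.7,"y":0.96,"z":0,"rx":0,"ry":0,"rz":0},{"fingers":0.05,"x":-2.7,"y":0.96,"z":0,"rx":0,"ry":0,"rz":0},{"fingers":0.05,"x":-1.9,"y":0.7,"z":0,"rx":0,"ry":0,"rz":0},{"fingers":0.05,"x":0,"y":0,"z":0,"rx":0,"ry":0,"rz":0},{"fingers":0.05,"x":0,"y":0,"z":0,"rx":0,"ry":0,"rz":0}])

```text
clock: 19.25
eef_pos: [509.4, -25.5, 162.2]
orientation: [-0.0, 0.755, 0.656, -0.0]
ft_force: [-1.0, -0.2, -0.1]
width: 13.1
grasp_force: 41.4
```

Run:
```python
from h import *
plan(*cart(-5,58),28,82)
c=snap('wrist','w5.png')
```

```text
at [509.4 -25.5 162.2] th 81.9 q7 -0.27 tilt [-0.  0. -1.] t 19.2 w 13.1
rz -0.001 then cm x 0.15 y 0.12 z 13.42
```

View pics/w5.png

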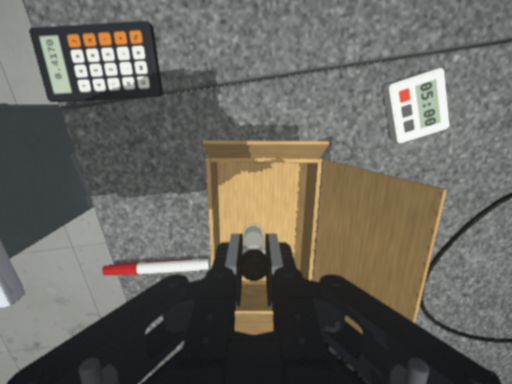

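The vial hangs upright in the fingers over the carton, with the lid well clear to the right. Lowering and releasing.

Call:
drive_tool(moves=[{"fingers":0.05,"x":0.15,"y":0.1,"z":2.2,"rx":0,"ry":0,"rz":0},{"fingers":0.05,"x":0,"y":0,"z":2.2,"rx":0,"ry":0,"rz":0},{"fingers":0.05,"x":0,"y":0,"z":2.2,"rx":0,"ry":0,"rz":0},{"fingers":0.05,"x":0,"y":0,"z":2.2,"rx":0,"ry":0,"rz":0},{"fingers":0.05,"x":0,"y":0,"z":2.2,"rx":0,"ry":0,"rz":0},{"fingers":0.05,"x":0,"y":0,"z":1.5,"rx":0,"ry":0,"rz":0},{"fingers":0.05,"x":0,"y":0,"z":0.9,"rx":0,"ry":0,"rz":0},{"fingers":0.05,"x":0,"y":0,"z":0,"rx":0,"ry":0,"rz":0},{"fingers":0.2,"x":0,"y":0,"z":0,"rx":0,"ry":0,"rz":0},{"fingers":0.35,"x":0,"y":0,"z":0,"rx":0,"ry":0,"rz":0},{"fingers":0.35,"x":0,"y":0,"z":0,"rx":0,"ry":0,"rz":0},{"fingers":0.35,"x":0,"y":0,"z":-1,"rx":0,"ry":0,"rz":0},{"fingers":0.35,"x":0,"y":0,"z":-2,"rx":0,"ry":0,"rz":0},{"fingers":0.35,"x":0,"y":0,"z":-3,"rx":0,"ry":0,"rz":0},{"fingers":0.35,"x":0,"y":0,"z":-3,"rx":0,"ry":0,"rz":0},{"fingers":0.35,"x":0,"y":0,"z":-3,"rx":0,"ry":0,"rz":0},{"fingers":0.35,"x":0,"y":0,"z":-1,"rx":0,"ry":0,"rz":0},{"fingers":0.4,"x":0,"y":0,"z":0,"rx":0,"ry":0,"rz":0}])

```text
clock: 21.1
eef_pos: [511.6, -24.4, 160.1]
orientation: [0.001, 0.755, 0.656, 0.001]
ft_force: [0.4, -0.8, -0.7]
width: 34.1
grasp_force: 0.0
```

Run:
```python
from h import *
plan(488,362,158,-8.5)
```

```text
at [511.6 -24.4 160.1] th 82.0 q7 -0.28 tilt [ 0.003 -0.    -1.   ] t 21.1 w 34.1
rz 1.579 then cm x -8.04 y -37.87 z 0.21
```

Call:
drive_tool(moves=[{"fingers":0.5,"x":0,"y":0,"z":0,"rx":0,"ry":0,"rz":-0.13},{"fingers":0.5,"x":0,"y":0,"z":0,"rx":0,"ry":0,"rz":-0.13},{"fingers":0.5,"x":0,"y":0,"z":0,"rx":0,"ry":0,"rz":-0.13},{"fingers":0.5,"x":0,"y":0,"z":0,"rx":0,"ry":0,"rz":-0.13},{"fingers":0.5,"x":0,"y":0,"z":0,"rx":0,"ry":0,"rz":-0.13},{"fingers":0.5,"x":0,"y":0,"z":0,"rx":0,"ry":0,"rz":-0.13},{"fingers":0.5,"x":0,"y":0,"z":0,"rx":0,"ry":0,"rz":-0.13},{"fingers":0.5,"x":0,"y":0,"z":0,"rx":0,"ry":0,"rz":-0.13},{"fingers":0.5,"x":0,"y":0,"z":0,"rx":0,"ry":0,"rz":-0.13},{"fingers":0.5,"x":0,"y":0,"z":0,"rx":0,"ry":0,"rz":-0.13},{"fingers":0.5,"x":0,"y":0,"z":0,"rx":0,"ry":0,"rz":-0.13},{"fingers":0.5,"x":0,"y":0,"z":0,"rx":0,"ry":0,"rz":-0.13},{"fingers":0.5,"x":0,"y":0,"z":0,"rx":0,"ry":0,"rz":0}])

```text
clock: 22.4
eef_pos: [510.2, -24.3, 157.2]
orientation: [-0.001, 0.074, 0.997, 0.0]
ft_force: [1.1, 0.5, 0.4]
width: 42.5
grasp_force: 0.0
```

Run:
```python
from h import *
c=snap('top'); im=c['color'][:,:,::-1]
cv2.imwrite('pics/t3.png',cv2.resize(im[150:245,110:260],None,fx=5,fy=5))
plan(488,362,155,171.5)
```

```text
at [510.3 -24.3 157.4] th 171.2 q7 1.16 tilt [-0.001  0.001 -1.   ] t 22.4 w 43.1
rz -0.005 then cm x 7.92 y 37.87 z 0.24
```

Call:
drive_tool(moves=[{"fingers":0.5,"x":0.61,"y":2.91,"z":0,"rx":0,"ry":0,"rz":0},{"fingers":0.5,"x":0.61,"y":2.91,"z":0,"rx":0,"ry":0,"rz":0},{"fingers":0.5,"x":0.61,"y":2.91,"z":0,"rx":0,"ry":0,"rz":0},{"fingers":0.5,"x":0.61,"y":2.91,"z":0,"rx":0,"ry":0,"rz":0},{"fingers":0.5,"x":0.61,"y":2.91,"z":0,"rx":0,"ry":0,"rz":0},{"fingers":0.5,"x":0.61,"y":2.91,"z":0,"rx":0,"ry":0,"rz":0},{"fingers":0.5,"x":0.61,"y":2.91,"z":0,"rx":0,"ry":0,"rz":0},{"fingers":0.5,"x":0.61,"y":2.91,"z":0,"rx":0,"ry":0,"rz":0},{"fingers":0.5,"x":0.61,"y":2.91,"z":0,"rx":0,"ry":0,"rz":0},{"fingers":0.5,"x":0.61,"y":2.91,"z":0,"rx":0,"ry":0,"rz":0},{"fingers":0.5,"x":0.61,"y":2.91,"z":0,"rx":0,"ry":0,"rz":0},{"fingers":0.5,"x":0.61,"y":2.91,"z":0,"rx":0,"ry":0,"rz":0},{"fingers":0.5,"x":0.61,"y":2.91,"z":0,"rx":0,"ry":0,"rz":0},{"fingers":0.5,"x":0,"y":0,"z":0,"rx":0,"ry":0,"rz":0},{"fingers":0.5,"x":0,"y":0,"z":1,"rx":0,"ry":0,"rz":0},{"fingers":0.5,"x":0,"y":0,"z":1,"rx":0,"ry":0,"rz":0},{"fingers":0.5,"x":0,"y":0,"z":0,"rx":0,"ry":0,"rz":0}], squeeze=30)

```text
clock: 24.15
eef_pos: [489.0, 359.9, 136.2]
orientation: [-0.001, 0.076, 0.997, -0.001]
ft_force: [-0.4, -1.1, -0.3]
width: 42.7
grasp_force: 0.0
```

Run:
```python
from h import *
plan(488,362,88,171.5)
```

```text
at [489.  359.9 136.2] th 171.2 q7 0.40 tilt [-0.002 -0.002 -1.   ] t 24.1 w 42.7
rz -0.005 then cm x 0.13 y 0.19 z 4.82
```

Call:
drive_tool(moves=[{"fingers":0.5,"x":0.1,"y":0.2,"z":1.6,"rx":0,"ry":0,"rz":0},{"fingers":0.5,"x":0,"y":0,"z":1.6,"rx":0,"ry":0,"rz":0},{"fingers":0.5,"x":0,"y":0,"z":1.6,"rx":0,"ry":0,"rz":0},{"fingers":0.1,"x":0,"y":0,"z":0,"rx":0,"ry":0,"rz":0},{"fingers":0.1,"x":0,"y":0,"z":0,"rx":0,"ry":0,"rz":0},{"fingers":0.1,"x":0,"y":0,"z":0,"rx":0,"ry":0,"rz":0},{"fingers":0.1,"x":0,"y":0,"z":0,"rx":0,"ry":0,"rz":0},{"fingers":0.1,"x":0,"y":0,"z":0,"rx":0,"ry":0,"rz":0},{"fingers":0.1,"x":0,"y":0,"z":0,"rx":0,"ry":0,"rz":-0.1},{"fingers":0.1,"x":0,"y":0,"z":0,"rx":0,"ry":0,"rz":-0.1},{"fingers":0.1,"x":0,"y":0,"z":0,"rx":0,"ry":0,"rz":-0.1},{"fingers":0.1,"x":0,"y":0,"z":0,"rx":0,"ry":0,"rz":-0.1},{"fingers":0.1,"x":0,"y":0,"z":0,"rx":0,"ry":0,"rz":-0.1},{"fingers":0.1,"x":0,"y":0,"z":0,"rx":0,"ry":0,"rz":-0.1},{"fingers":0.1,"x":0,"y":0,"z":0,"rx":0,"ry":0,"rz":0}])

```text
clock: 25.65
eef_pos: [488.0, 362.3, 89.8]
orientation: [-0.001, -0.224, 0.975, -0.001]
ft_force: [-4.6, -7.9, -5.3]
width: 13.0
grasp_force: 31.5
```

Call:
drive_tool(moves=[{"fingers":0.1,"x":0,"y":0,"z":0,"rx":0,"ry":0,"rz":-0.1},{"fingers":0.1,"x":0,"y":0,"z":0,"rx":0,"ry":0,"rz":-0.1},{"fingers":0.1,"x":0,"y":0,"z":0,"rx":0,"ry":0,"rz":-0.1},{"fingers":0.1,"x":0,"y":0,"z":0,"rx":0,"ry":0,"rz":-0.1},{"fingers":0.1,"x":0,"y":0,"z":0,"rx":0,"ry":0,"rz":-0.1},{"fingers":0.1,"x":0,"y":0,"z":0,"rx":0,"ry":0,"rz":-0.1},{"fingers":0.1,"x":0,"y":0,"z":0,"rx":0,"ry":0,"rz":-0.1},{"fingers":0.1,"x":0,"y":0,"z":0,"rx":0,"ry":0,"rz":-0.1},{"fingers":0.1,"x":0,"y":0,"z":0,"rx":0,"ry":0,"rz":-0.1},{"fingers":0.1,"x":0,"y":0,"z":0,"rx":0,"ry":0,"rz":-0.1},{"fingers":0.1,"x":0,"y":0,"z":0,"rx":0,"ry":0,"rz":-0.1},{"fingers":0.1,"x":0,"y":0,"z":0,"rx":0,"ry":0,"rz":-0.1},{"fingers":0.1,"x":0,"y":0,"z":0,"rx":0,"ry":0,"rz":-0.1},{"fingers":0.1,"x":0,"y":0,"z":0,"rx":0,"ry":0,"rz":-0.1},{"fingers":0.1,"x":0,"y":0,"z":0,"rx":0,"ry":0,"rz":-0.1},{"fingers":0.1,"x":0,"y":0,"z":0,"rx":0,"ry":0,"rz":0},{"fingers":0.1,"x":0,"y":0,"z":0,"rx":0,"ry":0,"rz":0}])

```text
clock: 27.35
eef_pos: [487.8, 362.3, 89.8]
orientation: [0.002, 0.827, -0.562, -0.0]
ft_force: [-7.2, -7.5, -4.5]
width: 13.2
grasp_force: 31.7
```

Run:
```python
from h import *
plan(488,362,88,291.5)
```

```text
at [487.8 362.3  89.8] th -68.3 q7 2.21 tilt [-0.002 -0.003 -1.   ] t 27.4 w 13.2
rz 0.003 then cm x 0.04 y -0.01 z 0.18
```

Call:
drive_tool(moves=[{"fingers":0.4,"x":0,"y":0,"z":0,"rx":0,"ry":0,"rz":0},{"fingers":0.4,"x":0,"y":0,"z":0,"rx":0,"ry":0,"rz":0},{"fingers":0.4,"x":0,"y":0,"z":-2,"rx":0,"ry":0,"rz":0},{"fingers":0.4,"x":0,"y":0,"z":-3,"rx":0,"ry":0,"rz":0},{"fingers":0.4,"x":0,"y":0,"z":-2,"rx":0,"ry":0,"rz":0.129},{"fingers":0.4,"x":0,"y":0,"z":0,"rx":0,"ry":0,"rz":0.129},{"fingers":0.4,"x":0,"y":0,"z":0,"rx":0,"ry":0,"rz":0.129},{"fingers":0.4,"x":0,"y":0,"z":0,"rx":0,"ry":0,"rz":0.129},{"fingers":0.4,"x":0,"y":0,"z":0,"rx":0,"ry":0,"rz":0.129},{"fingers":0.4,"x":0,"y":0,"z":0,"rx":0,"ry":0,"rz":0.129},{"fingers":0.4,"x":0,"y":0,"z":0,"rx":0,"ry":0,"rz":0.129},{"fingers":0.4,"x":0,"y":0,"z":0,"rx":0,"ry":0,"rz":0.129},{"fingers":0.4,"x":0,"y":0,"z":0,"rx":0,"ry":0,"rz":0},{"fingers":0.4,"x":2.5,"y":0,"z":0,"rx":0,"ry":0,"rz":0},{"fingers":0.4,"x":2.5,"y":0,"z":0,"rx":0,"ry":0,"rz":0},{"fingers":0.4,"x":2.4,"y":0,"z":0,"rx":0,"ry":0,"rz":0},{"fingers":0.4,"x":0,"y":0,"z":0,"rx":0,"ry":0,"rz":0},{"fingers":0.4,"x":0,"y":0,"z":0,"rx":0,"ry":0,"rz":0}])

```text
clock: 29.15
eef_pos: [444.0, 305.1, 161.3]
orientation: [0.001, -0.444, 0.896, -0.0]
ft_force: [0.2, -0.5, 0.3]
width: 34.0
grasp_force: 0.0
```

Run:
```python
from h import *
cap(442.6,303.5,f='c2.png'); plan(442.6,303.5,42,232.7)
```

```text
blob [ 33  31  16  14 150] [440.3 301.6  65. ]
pred px 254.02917365489427 194.44998720734299
at [444.1 305.5 161.1] th -127.3 q7 1.38 tilt [ 0.001  0.001 -1.   ] t 29.2 w 34.0
rz -0.000 then cm x 0.25 y -0.00 z 11.91
```

Call:
drive_tool(moves=[{"fingers":0.4,"x":0.35,"y":0,"z":2,"rx":0,"ry":0,"rz":0},{"fingers":0.4,"x":0,"y":0,"z":2,"rx":0,"ry":0,"rz":0},{"fingers":0.4,"x":0,"y":0,"z":2,"rx":0,"ry":0,"rz":0},{"fingers":0.4,"x":0,"y":0,"z":2,"rx":0,"ry":0,"rz":0},{"fingers":0.4,"x":0,"y":0,"z":2,"rx":0,"ry":0,"rz":0},{"fingers":0.4,"x":0,"y":0,"z":1.8,"rx":0,"ry":0,"rz":0},{"fingers":0.4,"x":0,"y":0,"z":0,"rx":0,"ry":0,"rz":0},{"fingers":0.05,"x":0,"y":0,"z":0,"rx":0,"ry":0,"rz":0},{"fingers":0.05,"x":0,"y":0,"z":0,"rx":0,"ry":0,"rz":0},{"fingers":0.05,"x":0,"y":0,"z":0,"rx":0,"ry":0,"rz":0},{"fingers":0.05,"x":0,"y":0,"z":0,"rx":0,"ry":0,"rz":0},{"fingers":0.05,"x":0,"y":0,"z":0,"rx":0,"ry":0,"rz":0},{"fingers":0.05,"x":0,"y":0,"z":-1,"rx":0,"ry":0,"rz":0},{"fingers":0.05,"x":0,"y":0,"z":-2,"rx":0,"ry":0,"rz":0},{"fingers":0.05,"x":0,"y":0,"z":-3,"rx":0,"ry":0,"rz":0},{"fingers":0.05,"x":0,"y":0,"z":-3,"rx":0,"ry":0,"rz":0},{"fingers":0.05,"x":0,"y":0,"z":-3,"rx":0,"ry":0,"rz":0},{"fingers":0.05,"x":0,"y":0,"z":0,"rx":0,"ry":0,"rz":0}], squeeze=40)

```text
clock: 31.0
eef_pos: [442.5, 303.4, 166.2]
orientation: [0.002, -0.443, 0.897, 0.0]
ft_force: [-0.4, 0.6, 0.2]
width: 13.3
grasp_force: 39.3
```

Call:
drive_tool(moves=[{"fingers":0.05,"x":0,"y":0,"z":0,"rx":0,"ry":0,"rz":0.138},{"fingers":0.05,"x":0,"y":0,"z":0,"rx":0,"ry":0,"rz":0.138},{"fingers":0.05,"x":0,"y":0,"z":0,"rx":0,"ry":0,"rz":0.138},{"fingers":0.05,"x":0,"y":0,"z":0,"rx":0,"ry":0,"rz":0.138},{"fingers":0.05,"x":0,"y":0,"z":0,"rx":0,"ry":0,"rz":0.138},{"fingers":0.05,"x":0,"y":0,"z":0,"rx":0,"ry":0,"rz":0.138},{"fingers":0.05,"x":0,"y":0,"z":0,"rx":0,"ry":0,"rz":0.138},{"fingers":0.05,"x":0,"y":0,"z":0,"rx":0,"ry":0,"rz":0.138},{"fingers":0.05,"x":0,"y":0,"z":0,"rx":0,"ry":0,"rz":0.138},{"fingers":0.05,"x":0,"y":0,"z":0,"rx":0,"ry":0,"rz":0.138},{"fingers":0.05,"x":0,"y":0,"z":0,"rx":0,"ry":0,"rz":0.138},{"fingers":0.05,"x":0,"y":0,"z":0,"rx":0,"ry":0,"rz":0.138},{"fingers":0.05,"x":0,"y":0,"z":0,"rx":0,"ry":0,"rz":0.138},{"fingers":0.05,"x":0,"y":0,"z":0,"rx":0,"ry":0,"rz":0.138},{"fingers":0.05,"x":0,"y":0,"z":0,"rx":0,"ry":0,"rz":0.138},{"fingers":0.05,"x":0,"y":0,"z":0,"rx":0,"ry":0,"rz":0.138},{"fingers":0.05,"x":0,"y":0,"z":0,"rx":0,"ry":0,"rz":0.138},{"fingers":0.05,"x":0,"y":0,"z":0,"rx":0,"ry":0,"rz":0.138},{"fingers":0.05,"x":0,"y":0,"z":0,"rx":0,"ry":0,"rz":0.138},{"fingers":0.05,"x":0,"y":0,"z":0,"rx":0,"ry":0,"rz":0}])

```text
clock: 33.0
eef_pos: [441.2, 302.3, 162.3]
orientation: [-0.0, 0.754, 0.657, -0.0]
ft_force: [0.3, 1.3, -0.6]
width: 13.4
grasp_force: 39.1
```

Run:
```python
from h import *
plan(*cart(-5,28),165,82)
```

```text
at [441.2 302.3 162.3] th 82.2 q7 -0.96 tilt [-0. -0. -1.] t 33.0 w 13.4
rz 0.003 then cm x -34.37 y 11.44 z -0.27
```

Call:
drive_tool(moves=[{"fingers":0.05,"x":-1.4,"y":0.45,"z":0,"rx":0,"ry":0,"rz":0},{"fingers":0.05,"x":-2.65,"y":0.88,"z":0,"rx":0,"ry":0,"rz":0},{"fingers":0.05,"x":-2.65,"y":0.88,"z":0,"rx":0,"ry":0,"rz":0},{"fingers":0.05,"x":-2.65,"y":0.88,"z":0,"rx":0,"ry":0,"rz":0},{"fingers":0.05,"x":-2.65,"y":0.88,"z":0,"rx":0,"ry":0,"rz":0},{"fingers":0.05,"x":-2.65,"y":0.88,"z":0,"rx":0,"ry":0,"rz":0},{"fingers":0.05,"x":-2.65,"y":0.88,"z":0,"rx":0,"ry":0,"rz":0},{"fingers":0.05,"x":-2.65,"y":0.88,"z":0,"rx":0,"ry":0,"rz":0},{"fingers":0.05,"x":-2.65,"y":0.88,"z":0,"rx":0,"ry":0,"rz":0},{"fingers":0.05,"x":-2.65,"y":0.88,"z":0,"rx":0,"ry":0,"rz":0},{"fingers":0.05,"x":-2.65,"y":0.88,"z":0,"rx":0,"ry":0,"rz":0},{"fingers":0.05,"x":-2.65,"y":0.88,"z":0,"rx":0,"ry":0,"rz":0},{"fingers":0.05,"x":-2.65,"y":0.88,"z":0,"rx":0,"ry":0,"rz":0},{"fingers":0.05,"x":-1.2,"y":0.43,"z":0,"rx":0,"ry":0,"rz":0},{"fingers":0.05,"x":0,"y":0,"z":0,"rx":0,"ry":0,"rz":0},{"fingers":0.05,"x":0,"y":0,"z":0,"rx":0,"ry":0,"rz":0}])

```text
clock: 34.6
eef_pos: [508.6, -53.4, 162.2]
orientation: [-0.0, 0.752, 0.659, 0.0]
ft_force: [0.2, 0.5, -0.5]
width: 13.1
grasp_force: 39.1
```

Run:
```python
from h import *
plan(*cart(-5,28),28,82)
c=snap('wrist'); cv2.imwrite('pics/w6.png',cv2.resize(c['color'][120:360,150:470,::-1],None,fx=2,fy=2))
print((proj(c,(*cart(-5,58),49))-[150,120])*2)
```

```text
at [508.6 -53.4 162.2] th 82.4 q7 -0.18 tilt [-0.  0. -1.] t 34.6 w 13.1
rz 0.007 then cm x -0.09 y -0.18 z 13.42
[203.74775396  84.51670916]
```

View pics/w6.png

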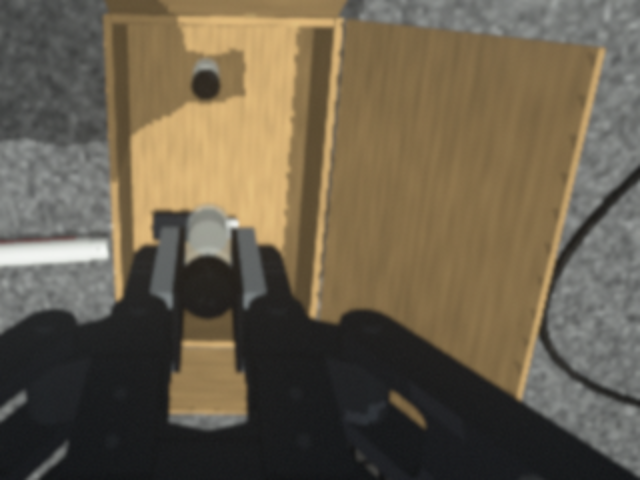

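Vial 1 stands at (205,80) as predicted, and the stick lies across near (190,222). The spot for vial 2 is free.

Call:
drive_tool(moves=[{"fingers":0.05,"x":-0.1,"y":-0.2,"z":2.2,"rx":0,"ry":0,"rz":0},{"fingers":0.05,"x":0,"y":0,"z":2.2,"rx":0,"ry":0,"rz":0},{"fingers":0.05,"x":0,"y":0,"z":2.2,"rx":0,"ry":0,"rz":0},{"fingers":0.05,"x":0,"y":0,"z":2.2,"rx":0,"ry":0,"rz":0},{"fingers":0.05,"x":0,"y":0,"z":2.2,"rx":0,"ry":0,"rz":0},{"fingers":0.05,"x":0,"y":0,"z":1.5,"rx":0,"ry":0,"rz":0},{"fingers":0.05,"x":0,"y":0,"z":0.9,"rx":0,"ry":0,"rz":0},{"fingers":0.05,"x":0,"y":0,"z":0,"rx":0,"ry":0,"rz":0},{"fingers":0.2,"x":0,"y":0,"z":0,"rx":0,"ry":0,"rz":0},{"fingers":0.35,"x":0,"y":0,"z":0,"rx":0,"ry":0,"rz":0},{"fingers":0.35,"x":0,"y":0,"z":0,"rx":0,"ry":0,"rz":0},{"fingers":0.35,"x":0,"y":0,"z":-1,"rx":0,"ry":0,"rz":0},{"fingers":0.35,"x":0,"y":0,"z":-2,"rx":0,"ry":0,"rz":0},{"fingers":0.35,"x":0,"y":0,"z":-3,"rx":0,"ry":0,"rz":0},{"fingers":0.35,"x":0,"y":0,"z":-3,"rx":0,"ry":0,"rz":0},{"fingers":0.35,"x":0,"y":0,"z":-3,"rx":0,"ry":0,"rz":0},{"fingers":0.35,"x":0,"y":0,"z":-1,"rx":0,"ry":0,"rz":0},{"fingers":0.4,"x":0,"y":0,"z":0,"rx":0,"ry":0,"rz":0}])

```text
clock: 36.45
eef_pos: [507.5, -54.8, 160.1]
orientation: [0.001, 0.753, 0.658, 0.001]
ft_force: [0.1, 0.3, -0.4]
width: 33.7
grasp_force: 0.0
```

Call:
drive_tool(moves=[{"fingers":0.5,"x":0,"y":0,"z":0,"rx":0,"ry":0,"rz":-0.13},{"fingers":0.5,"x":0,"y":0,"z":0,"rx":0,"ry":0,"rz":-0.13},{"fingers":0.5,"x":0,"y":0,"z":0,"rx":0,"ry":0,"rz":-0.13},{"fingers":0.5,"x":0,"y":0,"z":0,"rx":0,"ry":0,"rz":-0.13},{"fingers":0.5,"x":0,"y":0,"z":0,"rx":0,"ry":0,"rz":0},{"fingers":0.5,"x":0,"y":0,"z":0,"rx":0,"ry":0,"rz":0}])

```text
clock: 37.05
eef_pos: [506.4, -54.8, 157.6]
orientation: [-0.001, 0.56, 0.828, -0.0]
ft_force: [0.6, 0.0, -0.0]
width: 42.7
grasp_force: 0.0
```

Run:
```python
from h import *
plan(488,362,155,111.7)
```

```text
at [506.4 -54.8 157.6] th 111.9 q7 0.29 tilt [-0.001  0.    -1.   ] t 37.0 w 42.7
rz 0.003 then cm x 39.40 y 13.70 z 0.26
```

Call:
drive_tool(moves=[{"fingers":0.5,"x":2.63,"y":0.92,"z":0,"rx":0,"ry":0,"rz":0},{"fingers":0.5,"x":2.63,"y":0.92,"z":0,"rx":0,"ry":0,"rz":0},{"fingers":0.5,"x":2.63,"y":0.92,"z":0,"rx":0,"ry":0,"rz":0},{"fingers":0.5,"x":2.63,"y":0.92,"z":0,"rx":0,"ry":0,"rz":0},{"fingers":0.5,"x":2.63,"y":0.92,"z":0,"rx":0,"ry":0,"rz":0},{"fingers":0.5,"x":2.63,"y":0.92,"z":0,"rx":0,"ry":0,"rz":0},{"fingers":0.5,"x":2.63,"y":0.92,"z":0,"rx":0,"ry":0,"rz":0},{"fingers":0.5,"x":2.63,"y":0.92,"z":0,"rx":0,"ry":0,"rz":0},{"fingers":0.5,"x":2.63,"y":0.92,"z":0,"rx":0,"ry":0,"rz":0},{"fingers":0.5,"x":2.63,"y":0.92,"z":0,"rx":0,"ry":0,"rz":0},{"fingers":0.5,"x":2.63,"y":0.92,"z":0,"rx":0,"ry":0,"rz":0},{"fingers":0.5,"x":2.63,"y":0.92,"z":0,"rx":0,"ry":0,"rz":0},{"fingers":0.5,"x":2.63,"y":0.92,"z":0,"rx":0,"ry":0,"rz":0},{"fingers":0.5,"x":2.63,"y":0.92,"z":0,"rx":0,"ry":0,"rz":0},{"fingers":0.5,"x":2.58,"y":0.82,"z":0,"rx":0,"ry":0,"rz":0},{"fingers":0.5,"x":0,"y":0,"z":1,"rx":0,"ry":0,"rz":0},{"fingers":0.5,"x":0,"y":0,"z":1,"rx":0,"ry":0,"rz":0},{"fingers":0.5,"x":0,"y":0,"z":0,"rx":0,"ry":0,"rz":0}], squeeze=30)

```text
clock: 38.85
eef_pos: [484.9, 360.4, 136.3]
orientation: [-0.0, 0.559, 0.829, -0.001]
ft_force: [0.1, -0.5, -0.9]
width: 43.0
grasp_force: 0.0
```

Run:
```python
from h import *
plan(488,362,88,111.7)
```

```text
at [484.9 360.4 136.3] th 112.0 q7 -0.54 tilt [-0.002 -0.002 -1.   ] t 38.9 w 43.0
rz 0.005 then cm x 0.04 y 0.35 z 4.83
```

Turning 60 degrees (1.05 rad).

Call:
drive_tool(moves=[{"fingers":0.5,"x":0,"y":0.35,"z":1.6,"rx":0,"ry":0,"rz":0},{"fingers":0.5,"x":0,"y":0,"z":1.6,"rx":0,"ry":0,"rz":0},{"fingers":0.5,"x":0,"y":0,"z":1.6,"rx":0,"ry":0,"rz":0},{"fingers":0.1,"x":0,"y":0,"z":0,"rx":0,"ry":0,"rz":0},{"fingers":0.1,"x":0,"y":0,"z":0,"rx":0,"ry":0,"rz":0},{"fingers":0.1,"x":0,"y":0,"z":0,"rx":0,"ry":0,"rz":0},{"fingers":0.1,"x":0,"y":0,"z":0,"rx":0,"ry":0,"rz":0},{"fingers":0.1,"x":0,"y":0,"z":0,"rx":0,"ry":0,"rz":0},{"fingers":0.1,"x":0,"y":0,"z":0,"rx":0,"ry":0,"rz":-0.105},{"fingers":0.1,"x":0,"y":0,"z":0,"rx":0,"ry":0,"rz":-0.105},{"fingers":0.1,"x":0,"y":0,"z":0,"rx":0,"ry":0,"rz":-0.105},{"fingers":0.1,"x":0,"y":0,"z":0,"rx":0,"ry":0,"rz":-0.105},{"fingers":0.1,"x":0,"y":0,"z":0,"rx":0,"ry":0,"rz":-0.105},{"fingers":0.1,"x":0,"y":0,"z":0,"rx":0,"ry":0,"rz":-0.105},{"fingers":0.1,"x":0,"y":0,"z":0,"rx":0,"ry":0,"rz":-0.105},{"fingers":0.1,"x":0,"y":0,"z":0,"rx":0,"ry":0,"rz":-0.105},{"fingers":0.1,"x":0,"y":0,"z":0,"rx":0,"ry":0,"rz":-0.105},{"fingers":0.1,"x":0,"y":0,"z":0,"rx":0,"ry":0,"rz":-0.105},{"fingers":0.1,"x":0,"y":0,"z":0,"rx":0,"ry":0,"rz":0},{"fingers":0.1,"x":0,"y":0,"z":0,"rx":0,"ry":0,"rz":0}])

```text
clock: 40.85
eef_pos: [487.2, 362.3, 90.0]
orientation: [-0.001, 0.067, 0.998, -0.001]
ft_force: [-9.9, -6.0, -2.8]
width: 13.4
grasp_force: 31.3
```

Call:
drive_tool(moves=[{"fingers":0.4,"x":0,"y":0,"z":0,"rx":0,"ry":0,"rz":0},{"fingers":0.4,"x":0,"y":0,"z":0,"rx":0,"ry":0,"rz":0},{"fingers":0.4,"x":0,"y":0,"z":-2,"rx":0,"ry":0,"rz":0},{"fingers":0.4,"x":0,"y":0,"z":-3,"rx":0,"ry":0,"rz":0},{"fingers":0.4,"x":0,"y":0,"z":-2,"rx":0,"ry":0,"rz":0.138},{"fingers":0.4,"x":0,"y":0,"z":0,"rx":0,"ry":0,"rz":0.138},{"fingers":0.4,"x":0,"y":0,"z":0,"rx":0,"ry":0,"rz":0.138},{"fingers":0.4,"x":0,"y":0,"z":0,"rx":0,"ry":0,"rz":0.138},{"fingers":0.4,"x":0,"y":0,"z":0,"rx":0,"ry":0,"rz":0.138},{"fingers":0.4,"x":0,"y":0,"z":0,"rx":0,"ry":0,"rz":0.138},{"fingers":0.4,"x":0,"y":0,"z":0,"rx":0,"ry":0,"rz":0.138},{"fingers":0.4,"x":0,"y":0,"z":0,"rx":0,"ry":0,"rz":0.138},{"fingers":0.4,"x":0,"y":0,"z":0,"rx":0,"ry":0,"rz":0.138},{"fingers":0.4,"x":0,"y":0,"z":0,"rx":0,"ry":0,"rz":0.138},{"fingers":0.4,"x":0,"y":0,"z":0,"rx":0,"ry":0,"rz":0.138},{"fingers":0.4,"x":0,"y":0,"z":0,"rx":0,"ry":0,"rz":0.138},{"fingers":0.4,"x":0,"y":0,"z":0,"rx":0,"ry":0,"rz":0.138},{"fingers":0.4,"x":0,"y":0,"z":0,"rx":0,"ry":0,"rz":0.138},{"fingers":0.4,"x":0,"y":0,"z":0,"rx":0,"ry":0,"rz":0.138},{"fingers":0.4,"x":0,"y":0,"z":0,"rx":0,"ry":0,"rz":0}])

```text
clock: 42.85
eef_pos: [488.8, 363.7, 161.0]
orientation: [-0.0, 0.893, 0.45, 0.001]
ft_force: [0.1, 0.4, 0.1]
width: 34.3
grasp_force: 0.0
```

Call:
drive_tool(moves=[{"fingers":0.4,"x":-2.5,"y":0,"z":0,"rx":0,"ry":0,"rz":0},{"fingers":0.4,"x":-2.5,"y":0,"z":0,"rx":0,"ry":0,"rz":0},{"fingers":0.4,"x":-2.4,"y":0,"z":0,"rx":0,"ry":0,"rz":0},{"fingers":0.4,"x":0,"y":0,"z":0,"rx":0,"ry":0,"rz":0},{"fingers":0.4,"x":0,"y":0,"z":0,"rx":0,"ry":0,"rz":0}])

```text
clock: 43.35
eef_pos: [445.2, 303.8, 160.9]
orientation: [-0.0, 0.892, 0.453, 0.001]
ft_force: [-0.3, -0.1, -0.4]
width: 34.5
grasp_force: 0.0
```

Run:
```python
from h import *
cap(442.6,303.5); plan(442.3,303.2,42,52.7)
```

```text
blob [ 33  33  16  17 161] [443.1 304.   65. ]
pred px 251.36890542379206 198.53817490726652
at [445.3 304.1 160.8] th 53.8 q7 -1.41 tilt [ 0.001  0.001 -1.   ] t 43.4 w 34.3
rz 0.020 then cm x -0.25 y -0.18 z 11.88
```

Call:
drive_tool(moves=[{"fingers":0.4,"x":-0.2,"y":-0.15,"z":2,"rx":0,"ry":0,"rz":0},{"fingers":0.4,"x":0,"y":0,"z":2,"rx":0,"ry":0,"rz":0},{"fingers":0.4,"x":0,"y":0,"z":2,"rx":0,"ry":0,"rz":0},{"fingers":0.4,"x":0,"y":0,"z":2,"rx":0,"ry":0,"rz":0},{"fingers":0.4,"x":0,"y":0,"z":2,"rx":0,"ry":0,"rz":0},{"fingers":0.4,"x":0,"y":0,"z":1.8,"rx":0,"ry":0,"rz":0},{"fingers":0.4,"x":0,"y":0,"z":0,"rx":0,"ry":0,"rz":0},{"fingers":0.05,"x":0,"y":0,"z":0,"rx":0,"ry":0,"rz":0},{"fingers":0.05,"x":0,"y":0,"z":0,"rx":0,"ry":0,"rz":0},{"fingers":0.05,"x":0,"y":0,"z":0,"rx":0,"ry":0,"rz":0},{"fingers":0.05,"x":0,"y":0,"z":0,"rx":0,"ry":0,"rz":0},{"fingers":0.05,"x":0,"y":0,"z":0,"rx":0,"ry":0,"rz":0},{"fingers":0.05,"x":0,"y":0,"z":-1,"rx":0,"ry":0,"rz":0},{"fingers":0.05,"x":0,"y":0,"z":-2,"rx":0,"ry":0,"rz":0},{"fingers":0.05,"x":0,"y":0,"z":-3,"rx":0,"ry":0,"rz":0},{"fingers":0.05,"x":0,"y":0,"z":-3,"rx":0,"ry":0,"rz":0},{"fingers":0.05,"x":0,"y":0,"z":-3,"rx":0,"ry":0,"rz":0},{"fingers":0.05,"x":0,"y":0,"z":0,"rx":0,"ry":0,"rz":0}], squeeze=40)

```text
clock: 45.2
eef_pos: [443.8, 304.0, 166.7]
orientation: [-0.0, 0.892, 0.451, 0.003]
ft_force: [0.6, 0.6, -1.0]
width: 13.3
grasp_force: 39.3
```

Call:
drive_tool(moves=[{"fingers":0.05,"x":0,"y":0,"z":0,"rx":0,"ry":0,"rz":-0.1},{"fingers":0.05,"x":0,"y":0,"z":0,"rx":0,"ry":0,"rz":-0.1},{"fingers":0.05,"x":0,"y":0,"z":0,"rx":0,"ry":0,"rz":-0.1},{"fingers":0.05,"x":0,"y":0,"z":0,"rx":0,"ry":0,"rz":-0.1},{"fingers":0.05,"x":0,"y":0,"z":0,"rx":0,"ry":0,"rz":-0.1},{"fingers":0.05,"x":0,"y":0,"z":0,"rx":0,"ry":0,"rz":0}])

```text
clock: 45.8
eef_pos: [442.2, 302.7, 162.3]
orientation: [-0.0, 0.752, 0.659, -0.0]
ft_force: [-0.1, 0.4, -0.2]
width: 13.3
grasp_force: 39.3
```

Run:
```python
from h import *
plan(*cart(-5,0),165,82)
```

```text
at [442.2 302.7 162.3] th 82.4 q7 -0.95 tilt [-0. -0. -1.] t 45.8 w 13.3
rz 0.007 then cm x -37.22 y 11.35 z -0.27
```

Call:
drive_tool(moves=[{"fingers":0.05,"x":-1.4,"y":0.4,"z":0,"rx":0,"ry":0,"rz":0},{"fingers":0.05,"x":-2.65,"y":0.81,"z":0,"rx":0,"ry":0,"rz":0},{"fingers":0.05,"x":-2.65,"y":0.81,"z":0,"rx":0,"ry":0,"rz":0},{"fingers":0.05,"x":-2.65,"y":0.81,"z":0,"rx":0,"ry":0,"rz":0},{"fingers":0.05,"x":-2.65,"y":0.81,"z":0,"rx":0,"ry":0,"rz":0},{"fingers":0.05,"x":-2.65,"y":0.81,"z":0,"rx":0,"ry":0,"rz":0},{"fingers":0.05,"x":-2.65,"y":0.81,"z":0,"rx":0,"ry":0,"rz":0},{"fingers":0.05,"x":-2.65,"y":0.81,"z":0,"rx":0,"ry":0,"rz":0},{"fingers":0.05,"x":-2.65,"y":0.81,"z":0,"rx":0,"ry":0,"rz":0},{"fingers":0.05,"x":-2.65,"y":0.81,"z":0,"rx":0,"ry":0,"rz":0},{"fingers":0.05,"x":-2.65,"y":0.81,"z":0,"rx":0,"ry":0,"rz":0},{"fingers":0.05,"x":-2.65,"y":0.81,"z":0,"rx":0,"ry":0,"rz":0},{"fingers":0.05,"x":-2.65,"y":0.81,"z":0,"rx":0,"ry":0,"rz":0},{"fingers":0.05,"x":-2.65,"y":0.81,"z":0,"rx":0,"ry":0,"rz":0},{"fingers":0.05,"x":-1.4,"y":0.42,"z":0,"rx":0,"ry":0,"rz":0},{"fingers":0.05,"x":0,"y":0,"z":0,"rx":0,"ry":0,"rz":0},{"fingers":0.05,"x":0,"y":0,"z":0,"rx":0,"ry":0,"rz":0}])

```text
clock: 47.5
eef_pos: [504.8, -81.0, 162.2]
orientation: [-0.0, 0.753, 0.658, 0.0]
ft_force: [0.2, 0.1, 0.4]
width: 13.1
grasp_force: 39.3
```

Run:
```python
from h import *
plan(*cart(-5,0),28,82)
```

```text
at [504.8 -81.  162.2] th 82.3 q7 -0.11 tilt [-0.  0. -1.] t 47.5 w 13.1
rz 0.005 then cm x -0.10 y -0.19 z 13.42
```

Call:
drive_tool(moves=[{"fingers":0.05,"x":0,"y":-0.2,"z":2.2,"rx":0,"ry":0,"rz":0},{"fingers":0.05,"x":0,"y":0,"z":2.2,"rx":0,"ry":0,"rz":0},{"fingers":0.05,"x":0,"y":0,"z":2.2,"rx":0,"ry":0,"rz":0},{"fingers":0.05,"x":0,"y":0,"z":2.2,"rx":0,"ry":0,"rz":0},{"fingers":0.05,"x":0,"y":0,"z":2.2,"rx":0,"ry":0,"rz":0},{"fingers":0.05,"x":0,"y":0,"z":1.5,"rx":0,"ry":0,"rz":0},{"fingers":0.05,"x":0,"y":0,"z":0.9,"rx":0,"ry":0,"rz":0},{"fingers":0.05,"x":0,"y":0,"z":0,"rx":0,"ry":0,"rz":0},{"fingers":0.2,"x":0,"y":0,"z":0,"rx":0,"ry":0,"rz":0},{"fingers":0.35,"x":0,"y":0,"z":0,"rx":0,"ry":0,"rz":0},{"fingers":0.35,"x":0,"y":0,"z":0,"rx":0,"ry":0,"rz":0},{"fingers":0.35,"x":0,"y":0,"z":-1,"rx":0,"ry":0,"rz":0},{"fingers":0.35,"x":0,"y":0,"z":-2,"rx":0,"ry":0,"rz":0},{"fingers":0.35,"x":0,"y":0,"z":-3,"rx":0,"ry":0,"rz":0},{"fingers":0.35,"x":0,"y":0,"z":-3,"rx":0,"ry":0,"rz":0},{"fingers":0.35,"x":0,"y":0,"z":-3,"rx":0,"ry":0,"rz":0},{"fingers":0.35,"x":0,"y":0,"z":-3,"rx":0,"ry":0,"rz":0},{"fingers":0.1,"x":-3,"y":0,"z":0,"rx":0,"ry":0,"rz":0},{"fingers":0,"x":-3,"y":0,"z":0,"rx":0,"ry":0,"rz":0},{"fingers":0,"x":-3,"y":0,"z":0,"rx":0,"ry":0,"rz":0}])

```text
clock: 49.5
eef_pos: [490.9, -171.3, 179.6]
orientation: [0.001, 0.753, 0.658, 0.0]
ft_force: [0.3, -0.2, -0.4]
width: 0.2
grasp_force: 0.0
```

Run:
```python
from h import *
plan(*cart(0,-125),150,82)
plan(*cart(0,-125),150,-8)
c=snap('wrist'); cv2.imwrite('pics/w7.png',c['color'][:,:,::-1])
```

```text
at [ 490.9 -171.3  179.6] th 82.3 q7 0.08 tilt [ 0.001 -0.    -1.   ] t 49.5 w 0.2
rz 0.006 then cm x -3.46 y 0.42 z 2.96
at [ 490.9 -171.3  179.6] th 82.3 q7 0.08 tilt [ 0.001 -0.    -1.   ] t 49.5 w 0.2
rz 1.577 then cm x 0.42 y 3.46 z 2.96
```

View pics/w7.png

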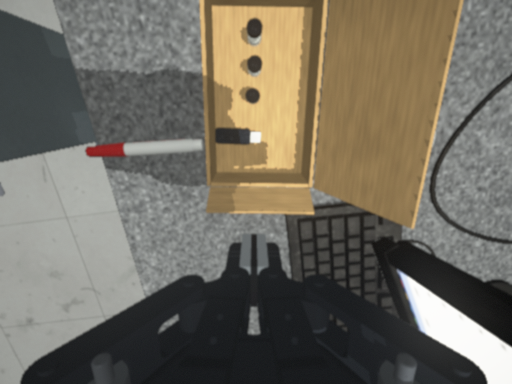

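All three vials stand at (254,28), (254,64) and (252,95), and the stick lies at (238,136), inside. The monitor corner at (388,243) is nearby, so I'll triangulate it before moving beside it.

Run:
```python
from h import *
c=snap('wrist');t=snap('top')
for z in(0,50,100,150,200): print(z,ray(c,(388,243),z).round(),ray(t,(348,162),z).round(), 'kbd',ray(c,(296,240),z).round())
for a in (1.6,1.8,2,2.2):
    p=proj(c,(*cart(0,-90-34*-np.cos(a)) ,54+34*np.sin(a))); q=proj(c,(*cart(0,-90+34*np.cos(a)),54+34*np.sin(a))); print(a,q.round())
```

```text
0 [ 655. -294.    0.] [ 641. -267.    0.] kbd [ 534. -272.    0.]
50 [ 631. -264.   50.] [ 629. -254.   50.] kbd [ 529. -245.   50.]
100 [ 607. -233.  100.] [ 618. -241.  100.] kbd [ 523. -218.  100.]
150 [ 583. -203.  150.] [ 607. -228.  150.] kbd [ 518. -191.  150.]
200 [ 559. -172.  200.] [ 596. -214.  200.] kbd [ 513. -164.  200.]
1.6 [259. 193.]
1.8 [258. 200.]
2 [258. 205.]
2.2 [258. 210.]
```

Call:
drive_tool(moves=[{"fingers":0,"x":-2.2,"y":0,"z":0,"rx":0,"ry":0,"rz":0},{"fingers":0,"x":-2.2,"y":0,"z":0,"rx":0,"ry":0,"rz":0},{"fingers":0,"x":0,"y":0,"z":0,"rx":0,"ry":0,"rz":0},{"fingers":0,"x":0,"y":0,"z":2.2,"rx":0,"ry":0,"rz":0},{"fingers":0,"x":0,"y":0,"z":2.2,"rx":0,"ry":0,"rz":0},{"fingers":0,"x":0,"y":0,"z":2.2,"rx":0,"ry":0,"rz":0},{"fingers":0,"x":0,"y":0,"z":2.2,"rx":0,"ry":0,"rz":0},{"fingers":0,"x":0,"y":0,"z":2.2,"rx":0,"ry":0,"rz":0},{"fingers":0,"x":0,"y":0,"z":0,"rx":0,"ry":0,"rz":0},{"fingers":0,"x":0.9,"y":0,"z":0,"rx":0,"ry":0,"rz":0},{"fingers":0,"x":0.9,"y":0,"z":0,"rx":0,"ry":0,"rz":0},{"fingers":0,"x":0.9,"y":0,"z":0,"rx":0,"ry":0,"rz":0},{"fingers":0,"x":0.9,"y":0,"z":0,"rx":0,"ry":0,"rz":0},{"fingers":0,"x":0.9,"y":0,"z":0,"rx":0,"ry":0,"rz":0},{"fingers":0,"x":0.9,"y":0,"z":0,"rx":0,"ry":0,"rz":0},{"fingers":0,"x":0.4,"y":0,"z":0.4,"rx":0,"ry":0,"rz":0},{"fingers":0,"x":0.4,"y":0,"z":0.4,"rx":0,"ry":0,"rz":0},{"fingers":0,"x":0,"y":0,"z":0,"rx":0,"ry":0,"rz":0}])

```text
clock: 51.45
eef_pos: [493.2, -151.8, 59.6]
orientation: [-0.001, 0.753, 0.658, -0.0]
ft_force: [-0.1, 0.2, -0.3]
width: -0.2
grasp_force: 0.0
```

Run:
```python
from h import *
plan(*cart(0,-73),57,82)
```

```text
at [ 493.2 -151.8   59.6] th 82.4 q7 0.01 tilt [-0.001  0.001 -1.   ] t 51.5 w -0.2
rz 0.006 then cm x -0.23 y 0.47 z 0.26
```

Call:
drive_tool(moves=[{"fingers":0,"x":0,"y":0,"z":0.2,"rx":0,"ry":0,"rz":0},{"fingers":0,"x":0,"y":0,"z":0.15,"rx":0,"ry":0,"rz":0},{"fingers":0,"x":0,"y":0,"z":0,"rx":0,"ry":0,"rz":0}])

```text
clock: 51.75
eef_pos: [493.5, -152.6, 57.0]
orientation: [-0.0, 0.753, 0.658, 0.0]
ft_force: [-2.9, 1.6, 8.8]
width: 0.2
grasp_force: 4.0
```

Call:
drive_tool(moves=[{"fingers":0,"x":0,"y":0,"z":-2,"rx":0,"ry":0,"rz":0},{"fingers":0,"x":0,"y":0,"z":-3,"rx":0,"ry":0,"rz":0},{"fingers":0,"x":0,"y":0,"z":-3,"rx":0,"ry":0,"rz":0},{"fingers":0,"x":0,"y":0,"z":-2,"rx":0,"ry":0,"rz":0},{"fingers":0,"x":3,"y":0,"z":0,"rx":0,"ry":0,"rz":0},{"fingers":0,"x":3,"y":0,"z":0,"rx":0,"ry":0,"rz":0},{"fingers":0,"x":3,"y":0,"z":0,"rx":0,"ry":0,"rz":0},{"fingers":0,"x":3,"y":0,"z":0,"rx":0,"ry":0,"rz":0},{"fingers":0,"x":3,"y":0,"z":0,"rx":0,"ry":0,"rz":0},{"fingers":0,"x":3,"y":0,"z":0,"rx":0,"ry":0,"rz":0},{"fingers":0,"x":3,"y":0,"z":0,"rx":0,"ry":0,"rz":0},{"fingers":0,"x":0,"y":0,"z":0,"rx":0,"ry":0,"rz":0},{"fingers":0,"x":0,"y":0,"z":0,"rx":0,"ry":0,"rz":0}])

```text
clock: 53.05
eef_pos: [521.5, 55.6, 156.6]
orientation: [-0.0, 0.753, 0.658, -0.0]
ft_force: [0.5, -0.2, 1.1]
width: 0.3
grasp_force: 0.0
```

Run:
```python
from h import *
plan(*cart(-4,136),69,82)
```

```text
at [521.5  55.6 156.6] th 82.4 q7 -0.40 tilt [-0. -0. -1.] t 53.0 w 0.3
rz 0.006 then cm x -0.25 y 0.16 z 8.76
```

Call:
drive_tool(moves=[{"fingers":0,"x":0,"y":0,"z":2.2,"rx":0,"ry":0,"rz":0},{"fingers":0,"x":0,"y":0,"z":2.2,"rx":0,"ry":0,"rz":0},{"fingers":0,"x":0,"y":0,"z":2.2,"rx":0,"ry":0,"rz":0},{"fingers":0,"x":0,"y":0,"z":2.2,"rx":0,"ry":0,"rz":0},{"fingers":0,"x":0,"y":0,"z":0,"rx":0,"ry":0,"rz":0},{"fingers":0,"x":-0.95,"y":0,"z":0,"rx":0,"ry":0,"rz":0},{"fingers":0,"x":-0.95,"y":0,"z":0,"rx":0,"ry":0,"rz":0},{"fingers":0,"x":-0.95,"y":0,"z":0,"rx":0,"ry":0,"rz":0},{"fingers":0,"x":-0.95,"y":0,"z":0,"rx":0,"ry":0,"rz":0},{"fingers":0,"x":-0.95,"y":0,"z":0,"rx":0,"ry":0,"rz":0},{"fingers":0,"x":-0.95,"y":0,"z":0,"rx":0,"ry":0,"rz":0},{"fingers":0,"x":-0.4,"y":0,"z":0.4,"rx":0,"ry":0,"rz":0},{"fingers":0,"x":-0.4,"y":0,"z":0.4,"rx":0,"ry":0,"rz":0},{"fingers":0,"x":0,"y":0,"z":0.2,"rx":0,"ry":0,"rz":0},{"fingers":0,"x":0,"y":0,"z":0,"rx":0,"ry":0,"rz":0}])

```text
clock: 54.55
eef_pos: [512.6, -8.7, 58.3]
orientation: [-0.0, 0.753, 0.658, -0.0]
ft_force: [-0.2, 0.6, 0.7]
width: -0.2
grasp_force: 0.0
```

Run:
```python
from h import *
plan(*cart(-4,73),56.7,82)
```

```text
at [512.6  -8.7  58.3] th 82.3 q7 -0.32 tilt [-0.001  0.    -1.   ] t 54.5 w -0.2
rz 0.006 then cm x -0.06 y 0.14 z 0.16
```

Call:
drive_tool(moves=[{"fingers":0,"x":0,"y":0,"z":0.2,"rx":0,"ry":0,"rz":0},{"fingers":0,"x":0,"y":0,"z":0.05,"rx":0,"ry":0,"rz":0},{"fingers":0,"x":0,"y":0,"z":0,"rx":0,"ry":0,"rz":0}])

```text
clock: 54.85
eef_pos: [513.0, -8.6, 56.9]
orientation: [0.0, 0.753, 0.658, -0.0]
ft_force: [-5.2, -1.1, 16.8]
width: -0.2
grasp_force: 8.0
```

Call:
drive_tool(moves=[{"fingers":0,"x":0,"y":0,"z":-2,"rx":0,"ry":0,"rz":0},{"fingers":0,"x":0,"y":0,"z":-3,"rx":0,"ry":0,"rz":0},{"fingers":0,"x":0,"y":0,"z":-3,"rx":0,"ry":0,"rz":0},{"fingers":0,"x":0,"y":0,"z":-3,"rx":0,"ry":0,"rz":0},{"fingers":0,"x":0,"y":0,"z":-3,"rx":0,"ry":0,"rz":0},{"fingers":0,"x":0,"y":0,"z":-2,"rx":0,"ry":0,"rz":0},{"fingers":0,"x":-3,"y":0,"z":0,"rx":0,"ry":0,"rz":0},{"fingers":0,"x":-3,"y":0,"z":0,"rx":0,"ry":0,"rz":0},{"fingers":0,"x":-1,"y":0,"z":0,"rx":0,"ry":0,"rz":0},{"fingers":0,"x":0,"y":0,"z":0,"rx":0,"ry":0,"rz":0},{"fingers":0,"x":0,"y":0,"z":0,"rx":0,"ry":0,"rz":0}])

```text
clock: 55.95
eef_pos: [503.6, -77.1, 216.2]
orientation: [-0.0, 0.753, 0.659, 0.0]
ft_force: [-0.4, 0.1, -0.4]
width: -0.3
grasp_force: 0.0
```

Run:
```python
from h import *
plan(*cart(135,5),215,82)
t=snap('top'); c=snap('scene'); cv2.imwrite('pics/s2.png',cv2.resize(c['color'][120:220,220:330,::-1],None,fx=5,fy=5,interpolation=cv2.INTER_CUBIC))
pb=np.array([250+107/5,140+75/5]),np.array([250+418/5,140+122/5])
for a in(1.8,1.9,2.,2.1,2.2): print(a,*[proj(t,(*cart(55-108*np.cos(a),v),57+108*np.sin(a))).round(1) for v in(90,-90)])
print(pb)
```

```text
at [503.6 -77.1 216.2] th 82.4 q7 -0.10 tilt [-0.  0. -1.] t 56.0 w -0.3
rz 0.006 then cm x 0.03 y 13.98 z 0.12
1.8 [269.4 163.3] [333.4 172.5]
1.9 [269.9 159.9] [333.6 169.1]
2.0 [270.3 156.8] [333.7 165.9]
2.1 [270.7 153.9] [333.7 163. ]
2.2 [271.  151.4] [333.6 160.4]
(array([271.4, 155. ]), array([333.6, 164.4]))
```

View pics/s2.png

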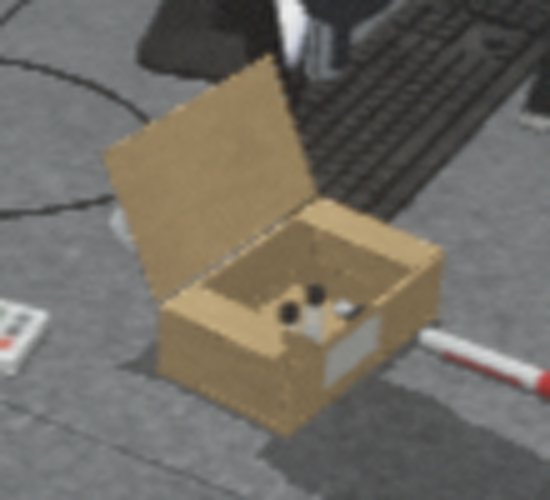

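Both side flaps lie flat, with the vials and stick inside. The lid stands at about 2.05 rad, so I'll go over and behind it.

Call:
drive_tool(moves=[{"fingers":0,"x":0,"y":2.4,"z":0,"rx":0,"ry":0,"rz":0},{"fingers":0,"x":0,"y":2.4,"z":0,"rx":0,"ry":0,"rz":0},{"fingers":0,"x":0,"y":2.4,"z":0,"rx":0,"ry":0,"rz":0},{"fingers":0,"x":0,"y":2.4,"z":0,"rx":0,"ry":0,"rz":0},{"fingers":0,"x":0,"y":2.4,"z":0,"rx":0,"ry":0,"rz":0},{"fingers":0,"x":0,"y":2.4,"z":0,"rx":0,"ry":0,"rz":0},{"fingers":0,"x":0,"y":0.3,"z":0,"rx":0,"ry":0,"rz":0},{"fingers":0,"x":0,"y":0,"z":0,"rx":0,"ry":0,"rz":0},{"fingers":0,"x":0,"y":0,"z":2,"rx":0,"ry":0,"rz":0},{"fingers":0,"x":0,"y":0,"z":2,"rx":0,"ry":0,"rz":0},{"fingers":0,"x":0,"y":0,"z":2,"rx":0,"ry":0,"rz":0},{"fingers":0,"x":0,"y":0,"z":2,"rx":0,"ry":0,"rz":0},{"fingers":0,"x":0,"y":0,"z":2,"rx":0,"ry":0,"rz":0},{"fingers":0,"x":0,"y":0,"z":0,"rx":0,"ry":0,"rz":0},{"fingers":0,"x":0,"y":0,"z":0,"rx":0,"ry":0,"rz":0}])

```text
clock: 57.55
eef_pos: [648.9, -97.4, 117.0]
orientation: [-0.0, 0.753, 0.658, 0.0]
ft_force: [0.3, 0.1, -0.2]
width: -0.0
grasp_force: 0.0
```

Run:
```python
from h import *
plan(*cart(-7,5),116,82)
```

```text
at [648.9 -97.4 117. ] th 82.3 q7 -0.13 tilt [-0.  0. -1.] t 57.5 w -0.0
rz 0.006 then cm x 0.02 y -14.89 z 0.10
```

Call:
drive_tool(moves=[{"fingers":0,"x":0,"y":-1.3,"z":0,"rx":0,"ry":0,"rz":0},{"fingers":0,"x":0,"y":-1.3,"z":0,"rx":0,"ry":0,"rz":0},{"fingers":0,"x":0,"y":-1.3,"z":0,"rx":0,"ry":0,"rz":0},{"fingers":0,"x":0,"y":-1.3,"z":0,"rx":0,"ry":0,"rz":0},{"fingers":0,"x":0,"y":-1.3,"z":0,"rx":0,"ry":0,"rz":0},{"fingers":0,"x":0,"y":-1.3,"z":0,"rx":0,"ry":0,"rz":0},{"fingers":0,"x":0,"y":-1.4,"z":0,"rx":0,"ry":0,"rz":0},{"fingers":0,"x":0,"y":-1.4,"z":0,"rx":0,"ry":0,"rz":0},{"fingers":0,"x":0,"y":-1.4,"z":0,"rx":0,"ry":0,"rz":0},{"fingers":0,"x":0,"y":-1.4,"z":0,"rx":0,"ry":0,"rz":0},{"fingers":0,"x":0,"y":-1.4,"z":0,"rx":0,"ry":0,"rz":0},{"fingers":0,"x":0,"y":0,"z":1,"rx":0,"ry":0,"rz":0},{"fingers":0,"x":0,"y":0,"z":1,"rx":0,"ry":0,"rz":0},{"fingers":0,"x":0,"y":0,"z":1,"rx":0,"ry":0,"rz":0},{"fingers":0,"x":0,"y":0,"z":1,"rx":0,"ry":0,"rz":0},{"fingers":0,"x":0,"y":0,"z":0.8,"rx":0,"ry":0,"rz":0},{"fingers":0,"x":0,"y":0,"z":0.4,"rx":0,"ry":0,"rz":0},{"fingers":0,"x":0,"y":0,"z":0,"rx":0,"ry":0,"rz":0}])

```text
clock: 59.35
eef_pos: [502.3, -78.0, 63.6]
orientation: [-0.0, 0.753, 0.658, -0.0]
ft_force: [0.4, 0.9, -0.6]
width: 0.5
grasp_force: 0.0
```

Run:
```python
from h import *
plan(*cart(-7,5),60,82)
```

```text
at [502.3 -78.   63.6] th 82.3 q7 -0.16 tilt [-0.001  0.    -1.   ] t 59.4 w 0.5
rz 0.006 then cm x 0.14 y -0.10 z 0.36
```

Call:
drive_tool(moves=[{"fingers":0,"x":0,"y":0,"z":0.2,"rx":0,"ry":0,"rz":0},{"fingers":0,"x":0,"y":0,"z":0.2,"rx":0,"ry":0,"rz":0},{"fingers":0,"x":0,"y":0,"z":0.05,"rx":0,"ry":0,"rz":0},{"fingers":0,"x":0,"y":0,"z":0,"rx":0,"ry":0,"rz":0}])

```text
clock: 59.75
eef_pos: [502.7, -78.1, 60.0]
orientation: [0.0, 0.753, 0.658, 0.0]
ft_force: [0.1, 0.3, 2.0]
width: 0.1
grasp_force: 1.3
```

Call:
drive_tool(moves=[{"fingers":0,"x":0,"y":0,"z":-2,"rx":0,"ry":0,"rz":0},{"fingers":0,"x":0,"y":0,"z":-3,"rx":0,"ry":0,"rz":0},{"fingers":0,"x":0,"y":0,"z":-3,"rx":0,"ry":0,"rz":0},{"fingers":0,"x":0,"y":0,"z":-3,"rx":0,"ry":0,"rz":0},{"fingers":0,"x":0,"y":0,"z":-3,"rx":0,"ry":0,"rz":0},{"fingers":0,"x":0,"y":0,"z":-2,"rx":0,"ry":0,"rz":0},{"fingers":0,"x":0,"y":0,"z":0,"rx":0,"ry":0,"rz":0},{"fingers":0,"x":0,"y":0,"z":0,"rx":0,"ry":0,"rz":0}])

```text
clock: 60.55
eef_pos: [502.5, -78.1, 219.8]
orientation: [0.0, 0.753, 0.658, 0.0]
ft_force: [0.3, -0.0, -0.4]
width: -0.1
grasp_force: 0.0
```

Run:
```python
from h import *
c=snap('scene'); cv2.imwrite('pics/s3.png',cv2.resize(c['color'][110:310,140:350,::-1],None,fx=2.8,fy=2.8,interpolation=cv2.INTER_CUBIC))
```

```text
(no output)
```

View pics/s3.png

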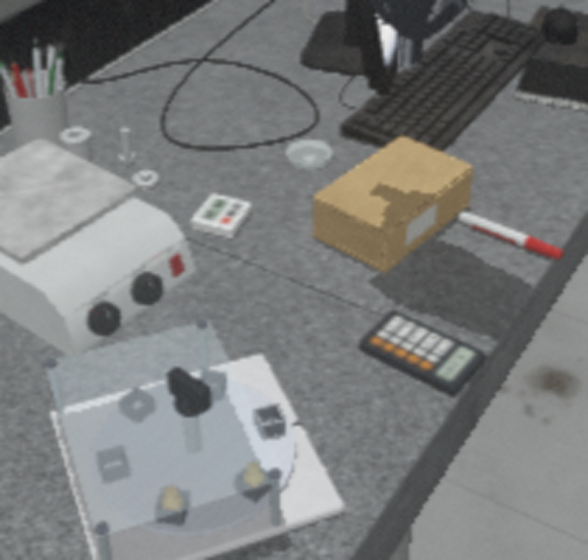

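The carton is closed flat at (393,200). Both weights stand in their pockets at (173,503) and (254,480), and the other things are undisturbed. Handing in.

```bash
python3 -c "
from station import sign_off
print(sign_off())"
```

```text
the job is handed in; nothing more can be done
None
```

The job is handed in at about 60 s of robot time: all three vials present and the USB stick are in the carton, both side flaps and then the lid are folded flat, and the two weights still stand in their pockets.

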